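# Load the sample carrier into the bench reader

### The arm

A 6-joint arm with a two-finger parallel gripper is mounted at the origin on the work surface. World frame = base frame: x ahead of the robot, y to its left, z up, the work surface at z = 0. Lengths are in m, angles in rad, forces in N, time in s.
With the tool pointing down it reaches from about 0.35 to 0.975 m from the base axis. Payload 4.9 kg.
Tool frame: the origin (TCP) lies at the very end of the fingers, on their centre line; the grasp point (between the pads) lies 19 mm behind it; x points along the fingers, y is the direction in which the jaws open and shut, and the axes are right-handed (so a half turn about x gives the same grasp; the last joint's range is limited). The gripper opens to 85 mm and grips with 20 to 120 N. Pads are 22 mm wide; open, the fingers measure 114 mm over their backs; the gripper's body (76 mm by 85 mm) begins 54 mm behind the grasp point. The pads swing forward as they close: fully open they stand 13 mm farther back than shut.
Start: joints at [1.14, 0.053, 1.613, -0, 1.476, -0.119], TCP at [0.192, 0.595, 0.231] pointing down, gripper open.
Joint ranges: [-3.01, 3.01], [-1.01, 2.22], [0.06, 2.58], [-1.02, 4.17], [0.09, 2.62], [-3.14, 3.14]. Speed limits (rad/s): [2.57, 2.57, 3.14, 3.14, 3.14, 3.14].

### API

Orientations are given as a rotation vector (axis times angle).
In Python, from station import ctrl gives the robot as it stands. The module is installed in compiled form; this text tells all that it offers.
- The arm moves only by the shell command python3 -m handwheel 'ROWS' [FORCE]. ROWS is JSON, one flat list of numbers, 7 for each row, row after row: the opening, from 0 (shut) to 1 (fully open), then the shift along the tool's x, y, z in m, then the turn, a rotation vector about the tool's x, y, z in degrees. A call has 1 to 12 rows; each row is the pose to reach, as a shift and turn from the pose commanded when the call began, along the tool's axes at that moment; what a row does not reach only later rows make up. A row lasts 1/12 s, in which the tool goes at most 41.7 mm and 7.16 degrees, less where a joint would pass 70% of its speed; a pose out of reach is approached as far as the arm can. A call with a gripper value outside its range is refused whole. The fingers move at their own pace and stop on an object; FORCE is the grip in N (left out, the last holds). Time passes only in rows, so rows that repeat a pose let the fingers close. It gives the time, the measured TCP pose, the force and the opening at its end, in the units of the state.
- ctrl.get_obs(): the state, without advancing time (a new reading comes with each control period).
- ctrl.get_image(name): name is "scene" or "top"; returns (picture, depth): 420x560x3 uint8, blue, green, red; 420x560 float32, m along the optical axis (not along the pixel's ray), 0 where there is no reading.
- ctrl.camera_params(name): a dict with "fov_y" (degrees; the focal length in pixels is half the picture's height over the tangent of half this angle, whatever the lens; pixels are square), "cx", "cy" (the principal point, pixels), "dist_coeffs" ([k1, k2, p1, p2, k3] as OpenCV has them; the pictures are not rectified), "R" (3x3) and "t" (3): a world point X has camera coordinates R X + t. Camera axes: x right, y down, z forward; pixel columns grow to the right and rows downward; lengths in m; the calibration is good to about 2 mm. A picture is of the moment at which its call begins. camera_params takes no time and is no camera call.
- ctrl.finish_job(): hands the job in, once; it reports no verdict.
The state is a dict: "t": time; "q": joint angles; "dq": joint speeds; "effort": joint torques, N m; "tool_pos": TCP position; "tool_rot": TCP orientation; "contact_force": force on the tool from outside, world axes, zero at the start; "wrist_torque": the same for the moment, N m; "opening": finger opening in m.
Only numpy, scipy, OpenCV 4.12 (cv2) and the standard library are available. Lean on these libraries where they do the work, as an engineer would, in place of code of your own. Each camera call takes 0.05 s, during which the arm holds its last target.

### The job

Set the flat white sample carrier on the reader's loading bed and push it lengthways under the reading bridge until it is seated firmly, but gently, against the end stop's anvil behind the bridge (feel for it: its setting is not known). Then let go of it and press the start key on the reader fully down and release it. Do not disturb the tubes, vials and other things on the bench.

Things in the scene. Friction and masses are not known exactly. Their poses are not given: they have to be found in the camera images.
- carrier_center (a point): centre, half-way up, of the sample carrier: a loose low white plastic tray 110 (x) x 60 (y) x 14 (z) mm, 100 to 240 g, with 18 shallow sealed wells flush in its top; it lies flat on the bench (wells up) and can be gripped across its 60 mm width. x is its length; both ends are alike and either may lead.
- reader: bench reader, fixed, but standing elsewhere and turned in each run. Origin on the bench under the middle of its bridge; x = lane direction in which the carrier is pushed (away from the robot), y left, z up. Aluminium bed 110 mm wide, top at z = 10 mm, from x = -170 to +100 mm about the lane's centre line y = 0. Cream electronics box 45 mm high left of the bridge: x -60 to 90, y 62 to 152 mm.
- bed_mid (a point): centre of the open part of the bed, on its top, at x = -95 mm of the reader: a carrier centred here, in line with the lane, has its nose in the mouth. Axes as the reader's. The mouth's flared walls (10 mm high) start 45 mm further on, about 76 mm apart, and narrow to the 63 mm wide lane at the bridge (reader x = -22 mm).
- stop: end stop: dark steel block 18 (x) x 46 (y) x 20 (z) mm with black knob, fixed on the bed beyond the bridge; origin under its centre, axes as the reader's. A rubber-backed (4 N/mm) anvil plate 34 mm wide on a stem stands out of it towards the robot, set anew in each run and not measured: its face lies 48 to 74 mm past the bridge's middle. Press on it with 4 to 8 N; over 12 N damages it.
- gauge_pin (a joint): sprung brass pin, 6 mm thick, in the middle of the anvil's face, that senses the carrier: 0 standing 3 mm out, 0.003 fully in (under 0.5 N); the carrier is home when it rests on the anvil's face and keeps the pin in. Seated, the carrier's centre is 55 mm before the anvil's face.
- bridge_mid (a point): middle of the bridge's underside, over the lane's centre line, 27.5 mm above the bench (3.5 mm above the carrier's top); axes as the reader's. The cream bridge spans the lane from 22 mm before to 22 mm behind this point; its top is 58 mm above the bench.
- roller_point (a point): where a sprung steel roller (32 mm across) in the left rail, 42 mm past the middle of the bridge, stands 4 mm into the 63 mm wide lane. The carrier's nose must push it aside (a false stop of roughly 3 to 8 N, 5 to 40 mm before the anvil); it then presses the carrier to the right rail. In the lane friction takes 2 to 6 N of the push (more if the tool leans down on the carrier).
- start_key_top (a point): centre of the top of the round white start key, 28 mm across, in a grey housing on the electronics box, left of the loading bed's inner end; it is pushed straight down.
- start_key (a joint): travel of the start key, m: 0 up, 0.005 fully down; sprung, fully down takes 4 N and it comes back by itself.
- tube_rack: bystander: grey foam block with upright glass tubes, 110 x 150 x 110 mm, at the right; origin at its underside
- vial0: bystander: small capped vial, 24 mm across, 42 mm high, to the right of the reader; origin at its underside
- vial1: bystander: a second such vial
- vial2: bystander: a third such vial
- dish: bystander: flat clear dish, 88 mm across, 15 mm high, near the robot; origin at its underside
- beaker: bystander: small glass beaker, 64 mm across, 85 mm high, on the left; origin at its underside
- reagent: bystander: brown jar, 66 mm across, 120 mm high, on the left behind; origin at its underside
Not all that is in view belongs to the job. Of the things like the part that bears carrier_center, leave any that is yellow; of the rest the larger one is meant.

How it is judged:
By the outcome, as a careful person would: the job done as asked, in the order asked, and still so for the second after the job is handed in, with the robot touching nothing.
It also fails if it takes over 64 s, if anything falls off the work surface, if the arm or the gripper's body presses on something with over 40 N, if the wrist force passes 120 N, or if a joint passes its speed limit or range.

## Working session

There is one attempt and no reset: what is moved stays moved. The work goes in short steps, Python scripts to look and compute and a shell command to move; the robot and the scene stay as the last step left them, time stands still between calls to the robot, and variables do not carry over. Pictures are saved under pics/ and viewed, and the job is handed in when it is done.

```bash
mkdir -p pics; cat > h.py <<'E'
import numpy as np, cv2
from station import ctrl
def cam(n):
    p=ctrl.camera_params(n); f=210/np.tan(np.radians(p['fov_y'])/2)
    K=np.array([[f,0,p['cx']],[0,f,p['cy']],[0,0,1.]])
    return K,np.array(p['dist_coeffs'],float),np.array(p['R'],float),np.array(p['t'],float)
def ray(n,uv,z):
    K,d,R,t=cam(n); uv=np.array(uv,float).reshape(-1,1,2)
    x=cv2.undistortPoints(uv,K,d)[:,0]; D=np.c_[x,np.ones(len(x))]@R; C=-R.T@t
    return C+D*((z-C[2])/D[:,2])[:,None]
def pts(n,uv,dep):
    K,d,R,t=cam(n); uv=np.array(uv,float).reshape(-1,1,2)
    x=cv2.undistortPoints(uv,K,d)[:,0]; dp=np.array(dep).reshape(-1,1)
    return (np.c_[x,np.ones(len(x))]*dp-t)@R
def proj(n,P):
    K,d,R,t=cam(n); return cv2.projectPoints(np.array(P,float).reshape(-1,3),cv2.Rodrigues(R)[0],t,K,d)[0][:,0]
E
python3 - <<'E'
from h import *
for n in("scene","top"):
    im,d=ctrl.get_image(n); cv2.imwrite(f'pics/{n}0.png',im); np.savez(f'{n}0.npz',im=im,d=d)
    p=ctrl.camera_params(n); print(n,p['fov_y'],-np.array(p['R']).T@p['t'],p['dist_coeffs'])
o=ctrl.get_obs(); print({k:np.round(v,3) for k,v in o.items()})
E
```

```text
scene 44.983494638719435 [ 1.38115127 -0.07866012  0.77688631] [-0.03714568  0.          0.          0.          0.        ]
top 46.23754819109183 [ 0.33970151 -0.01866711  1.28427046] [-0.00157711  0.          0.          0.          0.        ]
{'t': np.float64(0.1), 'q': array([ 1.14 ,  0.053,  1.614, -0.   ,  1.476, -0.119]), 'dq': array([-0.001, -0.001, -0.005, -0.001,  0.001, -0.   ]), 'effort': array([ 0.0000e+00, -3.9490e+01, -3.7136e+01, -0.0000e+00,  4.0000e-03,
       -0.0000e+00]), 'tool_pos': array([0.191, 0.594, 0.23 ]), 'tool_rot': array([ 0.243,  1.557, -0.246]), 'contact_force': array([ 0.175, -0.194, -0.28 ]), 'wrist_torque': array([-0.059, -0.052,  0.021]), 'opening': np.float64(0.086)}
```

View pics/scene0.png

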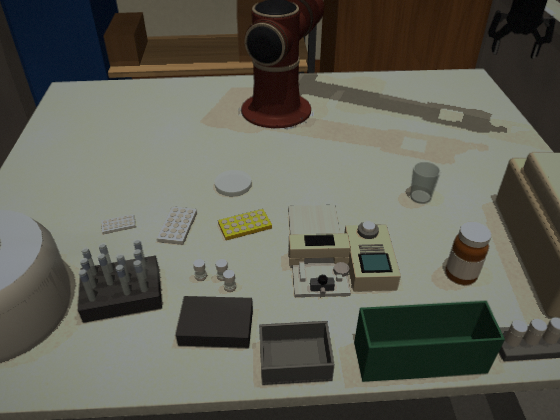

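View pics/top0.png

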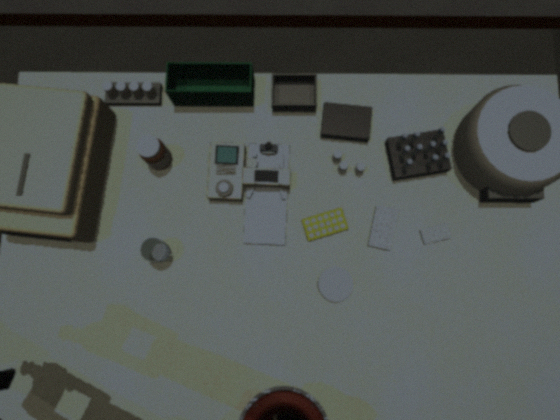

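The scene view shows two white carriers: a larger one at about (178,224) and a smaller one at (118,224). There is a yellow one at (245,223), and the reader is around (335,245). In the top view the larger white one is at (381,228), and the reader bed is at (265,218) with the key at (224,187). I'll zoom in next to measure.

```bash
python3 - <<'E'
import numpy as np,cv2
a=np.load('top0.npz')['im']; b=np.load('scene0.npz')['im']
t=cv2.convertScaleAbs(a[130:265,195:465],alpha=1.6)
cv2.imwrite('pics/topz.png',cv2.resize(t,None,fx=2.9,fy=2.9,interpolation=cv2.INTER_CUBIC))
s=cv2.convertScaleAbs(b[190:310,90:410],alpha=1.4)
cv2.imwrite('pics/scenez.png',cv2.resize(s,None,fx=2.5,fy=2.5,interpolation=cv2.INTER_CUBIC))
E
```

```text
(no output)
```

View pics/topz.png

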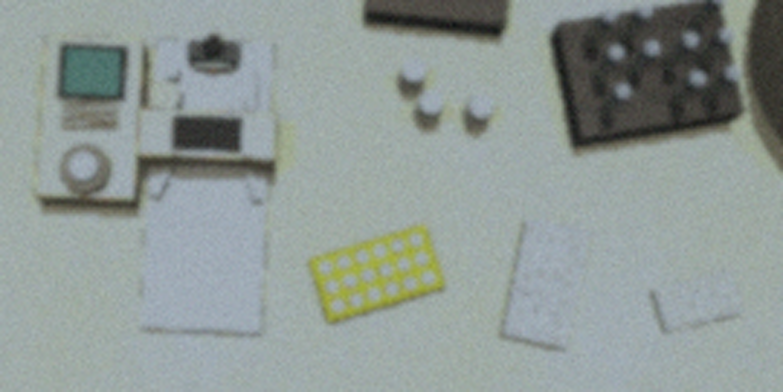

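View pics/scenez.png

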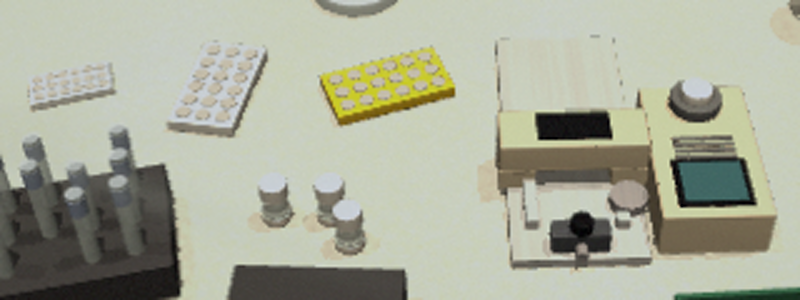

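```bash
python3 - <<'E'
from h import *
for n,box in(("top",(195,130,465,265)),("scene",(90,150,410,310))):
    z=np.load(n+'0.npz'); im=z['im'];d=z['d']
    v,u=np.mgrid[0:420,0:560]; P=pts(n,np.c_[u.ravel(),v.ravel()],d.ravel()).reshape(420,560,3)
    np.save(n+'P.npy',P)
    H=cv2.medianBlur(P[...,2].astype(np.float32),5)
    x0,y0,x1,y1=box
    print(n,'bench z noise',np.median(H[y0:y1,x0:x1]),np.std(P[y1-20:y1,x1-60:x1,2]))
    g=cv2.GaussianBlur(im,(0,0),1.2).astype(float); r=g[...,0]/(g[...,2]+1)
    m=((r>np.median(r[y0:y1,x0:x1])+0.08)*255).astype(np.uint8)
    A=np.clip((r-0.6)*300,0,255).astype(np.uint8)[y0:y1,x0:x1]
    B=np.clip(H*3000+30,0,255).astype(np.uint8)[y0:y1,x0:x1]
    s=2.4
    cv2.imwrite(f'pics/{n}seg.png',cv2.resize(np.vstack([A,B]),None,fx=s if n=='scene' and 0 else 2.1,fy=2.1) if n=='top' else cv2.resize(np.vstack([A,B]),None,fx=1.85,fy=1.85))
E
```

```text
top bench z noise 0.00061910425 0.08276487940032135
scene bench z noise 9.74924e-06 0.056337108171301026
```

View pics/topseg.png

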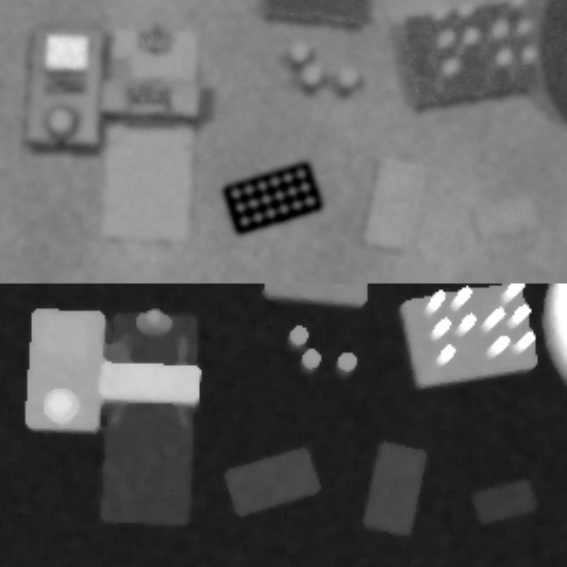

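View pics/sceneseg.png

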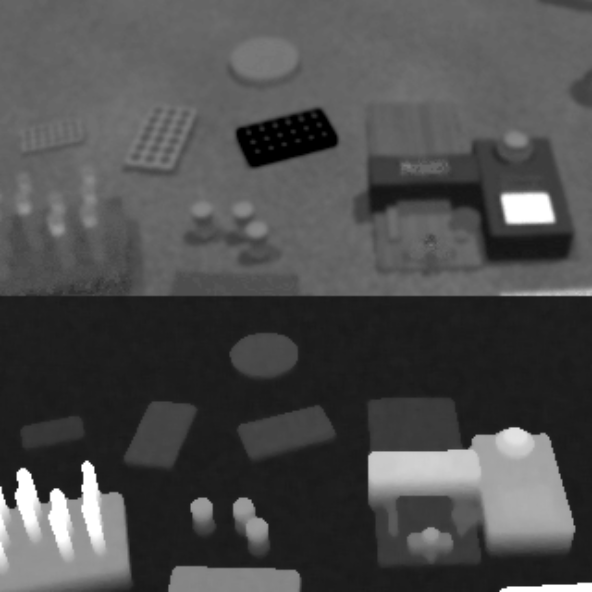

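The depth map separates everything cleanly by height. I'll fit rectangles to the height masks, in world coordinates.

```bash
python3 - <<'E'
from h import *
def rect(n,P,H,m,name,zpl):
    # contour corners -> rays onto plane
    cs,_=cv2.findContours(m.astype(np.uint8),cv2.RETR_EXTERNAL,cv2.CHAIN_APPROX_NONE)
    for c in cs:
        if len(c)<40: continue
        w=ray(n,c[:,0],zpl)[:,:2]
        (x,y),(a,b),th=cv2.minAreaRect((w*1000).astype(np.float32))
        if a<b: a,b,th=b,a,th+90
        print(n,name,'c',round(x,1),round(y,1),'size',round(a,1),round(b,1),'ang',round(th,2),'medH',round(np.median(H[m])*1000,1))
for n in("top","scene"):
    P=np.load(n+'P.npy'); H=cv2.medianBlur(P[...,2].astype(np.float32),3); X,Y=P[...,0],P[...,1]
    b=np.median(H[(H<.006)&(X>.3)&(X<.8)&(abs(Y)<.4)]); print(n,'bench',b,H.shape); H=H-b
    ar=(X>.3)&(X<.75)
    lab=lambda lo,hi:((H>lo)&(H<hi)&ar).astype(np.uint8)
    k,L,st,ce=cv2.connectedComponentsWithStats(lab(.007,.02))
    for i in range(1,k):
        if st[i,4]>250: rect(n,P,H,L==i,f'low{i}',.014)
    k,L,st,ce=cv2.connectedComponentsWithStats(lab(.03,.075))
    for i in range(1,k):
        if st[i,4]>200: rect(n,P,H,L==i,f'mid{i} px{ce[i].round()}',.045)
    m=lab(.052,.0605)
    k,L,st,ce=cv2.connectedComponentsWithStats(m)
    for i in range(1,k):
        if st[i,4]>100: rect(n,P,H,L==i,f'bridge{i} px{ce[i].round()}',.058)
    # key
    m=(H>.05)&(X>.4)&(X<.65)&(Y>.03)&(Y<.2)
    print('tall in key area',np.percentile(H[m],[5,50,90,99]))
E
```

```text
top bench 9.0297704e-05 (420, 560)
top low11 c 703.6 51.6 size 117.4 64.8 ang 88.17 medH 10.2
top low30 c 543.3 51.0 size 151.0 121.5 ang 0.39 medH 9.9
top low34 c 513.9 -253.8 size 110.3 60.5 ang 167.19 medH 13.3
top low35 c 521.4 -102.0 size 109.8 60.5 ang 107.27 medH 13.2
top low36 c 498.9 -389.0 size 74.0 40.6 ang 105.23 medH 9.0
top low47 c 368.1 -130.1 size 89.6 88.6 ang 90.43 medH 14.8
top mid16 px[ 95. 189.] c 606.4 490.3 size 297.1 56.8 ang 166.31 medH 52.7
top mid18 px[416. 156.] c 703.8 -346.2 size 152.6 110.1 ang 99.53 medH 40.0
top mid19 px[493. 183.] c 636.4 -530.9 size 266.3 117.7 ang 56.05 medH 64.9
top mid21 px[238. 173.] c 653.0 94.5 size 212.7 151.8 ang 87.88 medH 46.8
top bridge4 px[476. 176.] c 651.5 -488.5 size 205.0 45.6 ang 36.2 medH 56.1
top bridge15 px[ 93. 199.] c 572.2 488.3 size 200.8 5.6 ang 174.09 medH 57.0
top bridge20 px[266. 176.] c 637.3 50.0 size 122.3 44.5 ang 87.93 medH 57.9
top bridge22 px[224. 188.] c 605.9 156.2 size 42.0 40.9 ang 1.55 medH 56.7
tall in key area [0.05413129 0.05836949 0.06402194 0.06625001]
scene bench -0.0004626613 (420, 560)
[... 570 characters left out ...]
173.3 ang 88.17 medH 46.2
scene mid5 px[464. 264.] c 710.0 334.0 size 75.2 69.8 ang 146.22 medH 53.6
scene mid6 px[125. 279.] c 707.5 -337.7 size 132.1 124.6 ang 99.45 medH 40.3
scene mid7 px[ 63. 283.] c 705.4 -454.0 size 116.2 20.3 ang 13.61 medH 53.2
scene mid9 px[225. 270.] c 700.3 -141.0 size 65.4 25.3 ang 26.62 medH 41.3
scene bridge3 px[521. 228.] c 618.2 483.4 size 269.0 8.2 ang 174.18 medH 56.3
scene bridge4 px[368. 231.] c 616.8 156.9 size 42.6 41.7 ang 168.25 medH 56.8
scene bridge5 px[319. 242.] c 646.4 49.8 size 122.5 48.4 ang 88.12 medH 57.7
scene bridge6 px[464. 263.] c 722.4 329.1 size 66.3 34.4 ang 61.4 medH 56.3
tall in key area [0.05425317 0.05838175 0.06535703 0.0666425 ]
```

```bash
python3 - <<'E'
from h import *
for n in("top","scene"):
    z=np.load(n+'0.npz');P=np.load(n+'P.npy'); H=P[...,2]
    X,Y=P[...,0],P[...,1]
    yaw=np.radians(-1.95); c,s=np.cos(yaw),np.sin(yaw)
    O=np.array([.637,.05]); dx,dy=X-O[0],Y-O[1]; A=(dx*c+dy*s)*1e3; B=(-dx*s+dy*c)*1e3
    bed=(H>.0065)&(H<.0135)&(abs(B)<75)
    def edge(lo,hi,ax,side,msk):
        U,V=(A,B) if ax=='x' else (B,A)
        out=[]
        for q in np.arange(lo,hi,4):
            m=msk&(U>=q)&(U<q+4)
            if m.sum()>5: out.append((q+2,np.sort(V[m])[1 if side<0 else -2]))
        out=np.array(out); p=np.polyfit(out[:,0],out[:,1],1); r=out[:,1]-np.polyval(p,out[:,0]); k=abs(r)<3
        p=np.polyfit(out[k,0],out[k,1],1); return 'at mid %.1f slope %.2fdeg n%d res %.2f'%(np.polyval(p,out[k,0].mean()),np.degrees(p[0]),k.sum(),r[k].std())
    print(n,'bed right',edge(-160,-40,'x',-1,bed),'| left',edge(-160,-65,'x',1,bed))
    print('  bed near',edge(-45,45,'y',-1,bed&(A<-60)),'far',edge(-45,45,'y',1,bed&(A>30)))
    br=(H>.0555)&(H<.0605)&(abs(A)<60)&(B<75)&(B>-90)
    print('  bridge front',edge(-45,50,'y',-1,br),'back',edge(-45,50,'y',1,br),'right',edge(-18,18,'x',-1,br),'left',edge(-18,18,'x',1,br))
    bx=(H>.043)&(H<.048)&(B>50)&(B<165)&(abs(A)<130)
    print('  box right',edge(30,80,'x',-1,bx),'left',edge(-50,80,'x',1,bx),'near',edge(70,145,'y',-1,bx),'far',edge(70,145,'y',1,bx))
    k=(H>.0625)&(H<.07)&(B>60)&(B<150)&(A<20)
    print('  key A,B,world,z',A[k].mean(),B[k].mean(),X[k].mean(),Y[k].mean(),np.median(H[k]),k.sum(),np.ptp(A[k]),np.ptp(B[k]))
    # carrier
    m=(H>.0105)&(H<.0165)&(X>.43)&(X<.6)&(Y<-.2)&(Y>-.31)
    w=np.c_[X[m],Y[m]].astype(np.float32)*1000; print('  carrier',cv2.minAreaRect(w),w.mean(0))
    st=(H>.013)&(H<.05)&(A>35)&(A<100)&(abs(B)<30)
    print('  stop A range',np.percentile(A[st],[2,25,50,75,98]).round(1),'B',np.percentile(B[st],[2,98]))
E
python3 - <<'E'
import sys; sys.path.insert(0,'.')
from h import *
print(cv2.Rodrigues(ctrl.get_obs()['tool_rot'])[0].round(3))
E
```

```text
top bed right at mid -51.7 slope -0.16deg n27 res 1.31 | left at mid 52.5 slope -0.15deg n23 res 1.46
[[-0.001  0.307  0.952]
 [-0.002  0.952 -0.307]
 [-1.    -0.002 -0.   ]]Traceback (most recent call last):
  File "<stdin>", line 17, in <module>
  File "<stdin>", line 15, in edge
    raise TypeError("expected non-empty vector for x")
TypeError: expected non-empty vector for x
```

```bash
cat > rd.py <<'E'
from h import *
for n in("top","scene"):
    P=np.load(n+'P.npy'); H=cv2.medianBlur(P[...,2].astype(np.float32),3)
    X,Y=P[...,0],P[...,1]
    yaw=np.radians(-1.95); c,s=np.cos(yaw),np.sin(yaw)
    O=np.array([.637,.05]); dx,dy=X-O[0],Y-O[1]; A=(dx*c+dy*s)*1e3; B=(-dx*s+dy*c)*1e3
    bed=(H>.0055)&(H<.0145)&(abs(B)<75)
    def edge(lo,hi,ax,side,msk):
        U,V=(A,B) if ax=='x' else (B,A)
        out=[]
        for q in np.arange(lo,hi,4):
            m=msk&(U>=q)&(U<q+4)
            if m.sum()>3: out.append((q+2,np.sort(V[m])[1 if side<0 else -2]))
        if len(out)<3: return 'none'
        out=np.array(out); k=abs(out[:,1]-np.median(out[:,1]))<6
        p=np.polyfit(out[k,0],out[k,1],1); return 'mid %.1f slope %.2f n%d'%(np.polyval(p,out[k,0].mean()),np.degrees(p[0]),k.sum())
    print(n,'bed right',edge(-160,-40,'x',-1,bed),'| left',edge(-160,-65,'x',1,bed))
    print('  bed near',edge(-45,45,'y',-1,bed&(A<-60)),'far',edge(-45,45,'y',1,bed&(A>30)))
    br=(H>.0555)&(H<.0605)&(abs(A)<60)&(B<75)&(B>-90)
    print('  bridge front',edge(-45,50,'y',-1,br),'back',edge(-45,50,'y',1,br),'right',edge(-18,18,'x',-1,br),'left',edge(-18,18,'x',1,br))
    bx=(H>.042)&(H<.049)&(B>50)&(B<165)&(abs(A)<130)
    print('  box right',edge(30,80,'x',-1,bx),'left',edge(-50,80,'x',1,bx),'near',edge(70,145,'y',-1,bx),'far',edge(70,145,'y',1,bx))
    k=(H>.0625)&(H<.07)&(B>60)&(B<150)&(A<20)
    print('  key A,B,world,z',A[k].mean(),B[k].mean(),X[k].mean(),Y[k].mean(),np.median(H[k]),k.sum(),np.ptp(A[k]),np.ptp(B[k]))
    m=(H>.0105)&(H<.0165)&(X>.43)&(X<.6)&(Y<-.2)&(Y>-.31)
    w=np.c_[X[m],Y[m]].astype(np.float32)*1000; print('  carrier',cv2.minAreaRect(w),w.mean(0))
    st=(H>.017)&(H<.05)&(A>35)&(A<100)&(abs(B)<25)
    print('  stop A',np.percentile(A[st],[2,25,50,75,98]).round(1),'B',np.percentile(B[st],[2,98]))
E
python3 rd.py
```

```text
top bed right mid -52.3 slope 0.18 n30 | left mid 52.5 slope -0.28 n24
  bed near mid -576.0 slope 1100.09 n1 far mid 97.4 slope -5.61 n6
  bridge front mid -15.9 slope 0.39 n24 back mid 18.2 slope 0.71 n24 right mid -57.1 slope -1.18 n9 left mid 55.5 slope -4.00 n9
  box right mid 64.8 slope 2.74 n13 left mid 147.7 slope -1.11 n33 near mid -56.0 slope -1.63 n17 far mid 87.1 slope -1.71 n18
  key A,B,world,z -32.9967146057927 106.01640167068129 0.6076298509832239 0.1570777985611757 0.064996146 82 24.752899001990965 26.369167838329858
  carrier ((514.2101440429688, -254.6627655029297), (60.46649169921875, 109.74391174316406), 77.89738464355469) [ 514.1548  -254.60709]
  stop A [72.6 77.8 82.  88.3 94.7] B [-21.14215698  21.01297211]
scene bed right mid -51.0 slope -0.78 n23 | left mid 52.5 slope -0.36 n24
  bed near mid -568.7 slope 1480.99 n1 far mid 289.9 slope -2.34 n12
  bridge front mid -12.9 slope 0.52 n24 back mid 24.2 slope 0.44 n24 right mid -57.1 slope 0.45 n9 left mid 57.9 slope 1.91 n9
  box right mid 63.9 slope 1.25 n13 left mid 149.0 slope 0.51 n31 near mid -25.8 slope -
[... 234 characters left out ...]
, (67.62584686279297, 113.81183624267578), 80.47368621826172) [ 521.4561 -254.7356]
  stop A [82.  90.4 96.3 98.1 99.9] B [-22.01113808  22.81946047]rd.py:16: RankWarning: Polyfit may be poorly conditioned
  p=np.polyfit(out[k,0],out[k,1],1); return 'mid %.1f slope %.2f n%d'%(np.polyval(p,out[k,0].mean()),np.degrees(p[0]),k.sum())
rd.py:16: RankWarning: Polyfit may be poorly conditioned
  p=np.polyfit(out[k,0],out[k,1],1); return 'mid %.1f slope %.2f n%d'%(np.polyval(p,out[k,0].mean()),np.degrees(p[0]),k.sum())
rd.py:16: RankWarning: Polyfit may be poorly conditioned
  p=np.polyfit(out[k,0],out[k,1],1); return 'mid %.1f slope %.2f n%d'%(np.polyval(p,out[k,0].mean()),np.degrees(p[0]),k.sum())
```

The two cameras agree on heights and on lateral positions. In x they differ by about 4 mm, so I take the mean:

| Item | Position (m) | Yaw |
|---|---|---|
| Carrier | (0.516, -0.254) | -12.5° |
| Reader origin | (0.6395, 0.0504) | -2° |
| Key | (0.610, 0.157), top z = 0.066 | n/a |

I'll write a small helper that converts a world target into tool axes.

```bash
cat > go.py <<'E'
# usage: go.py x y z yawdeg(of tool y axis minus 90)
import sys
from h import *
o=ctrl.get_obs(); R=cv2.Rodrigues(o['tool_rot'])[0]; p=np.array(o['tool_pos'])
if len(sys.argv)>4:
    x,y,z,a=map(float,sys.argv[1:5]); a=np.radians(a)
    yv=np.array([-np.sin(a),np.cos(a),0]); xv=np.array([0,0,-1.]); T=np.c_[xv,yv,np.cross(xv,yv)]
    print('shift mm',(R.T@(np.array([x,y,z])-p)*1e3).round(1),'turn deg',np.degrees(cv2.Rodrigues(R.T@T)[0].ravel()).round(2))
a=np.degrees(np.arctan2(-R[0,1],R[1,1]))
print('t %.2f'%o['t'],'pos mm',(p*1e3).round(1),'yaw %.2f'%a,'F',np.round(o['contact_force'],2),'op mm %.1f'%(o['opening']*1e3))
E
python3 go.py .516 -.254 .12 -12.5
```

```text
shift mm [ 111.4 -707.7  569.1] turn deg [-5.36 -0.02  0.11]
t 0.10 pos mm [191.5 594.3 230.2] yaw -17.86 F [ 0.17 -0.19 -0.28] op mm 85.7
```

```bash
python3 -m handwheel '[1,0,-708,569,0,0,0]' 2>&1 | head -3; python3 go.py
```

```text
t: 0.18
tool_pos: [0.205, 0.5584, 0.2291]
tool_rot: [0.241, 1.56, -0.242]
t 0.18 pos mm [205.  558.4 229.1] yaw -17.63 F [ 0.86 -1.75  0.8 ] op mm 85.1
```

I entered millimetres there, but the rows take metres. The step was capped and went in the right direction, so there was no harm. I'll use metres from here.

```bash
python3 go.py .516 -.254 .20 -12.5; python3 -m handwheel '[1,0,-0.668,0.537,-5.4,0,0, 1,0,-0.668,0.537,-5.4,0,0, 1,0,-0.668,0.537,-5.4,0,0, 1,0,-0.668,0.537,-5.4,0,0, 1,0,-0.668,0.537,-5.4,0,0, 1,0,-0.668,0.537,-5.4,0,0, 1,0,-0.668,0.537,-5.4,0,0, 1,0,-0.668,0.537,-5.4,0,0, 1,0,-0.668,0.537,-5.4,0,0, 1,0,-0.668,0.537,-5.4,0,0, 1,0,-0.668,0.537,-5.4,0,0, 1,0,-0.668,0.537,-5.4,0,0]'; python3 go.py .516 -.254 .06 -12.5
```

```text
shift mm [  28.8 -680.1  542.5] turn deg [-5.13 -0.13  0.07]
t 0.18 pos mm [205.  558.4 229.1] yaw -17.63 F [ 0.86 -1.75  0.8 ] op mm 85.1
t: 1.18
tool_pos: [0.3852, 0.087, 0.2311]
tool_rot: [0.171, 1.563, -0.171]
contact_force: [0.6, 0.9, -0.2]
opening: 0.0854
shift mm [ 171.1 -304.7  201.2] turn deg [ 0.04  0.03 -0.01]
t 1.18 pos mm [385.2  87.  231.1] yaw -12.46 F [ 0.62  0.93 -0.21] op mm 85.4
```

```bash
python3 -m handwheel '[1,0.171,-0.305,0.201,0,0,0, 1,0.171,-0.305,0.201,0,0,0, 1,0.171,-0.305,0.201,0,0,0, 1,0.171,-0.305,0.201,0,0,0, 1,0.171,-0.305,0.201,0,0,0, 1,0.171,-0.305,0.201,0,0,0, 1,0.171,-0.305,0.201,0,0,0, 1,0.171,-0.305,0.201,0,0,0, 1,0.171,-0.305,0.201,0,0,0, 1,0.171,-0.305,0.201,0,0,0, 1,0.171,-0.305,0.201,0,0,0, 1,0.171,-0.305,0.201,0,0,0]'; python3 go.py .516 -.254 .02 -12.5
python3 - <<'E'
from h import *
a,_=ctrl.get_image('top'); b,_=ctrl.get_image('scene')
cv2.imwrite('pics/g1.png',np.hstack([cv2.resize(cv2.convertScaleAbs(a[170:290,330:460],alpha=1.6),(390,360)),cv2.resize(cv2.convertScaleAbs(b[150:270,110:240],alpha=1.4),(390,360))]))
E
```

```text
t: 2.18
tool_pos: [0.5148, -0.2528, 0.0585]
tool_rot: [0.174, 1.567, -0.171]
contact_force: [-0.1, 0.1, 0.4]
opening: 0.0853
shift mm [38.5 -1.   1.6] turn deg [-0.08 -0.19 -0.09]
t 2.18 pos mm [ 514.8 -252.8   58.5] yaw -12.58 F [-0.06  0.14  0.37] op mm 85.3
```

View pics/g1.png

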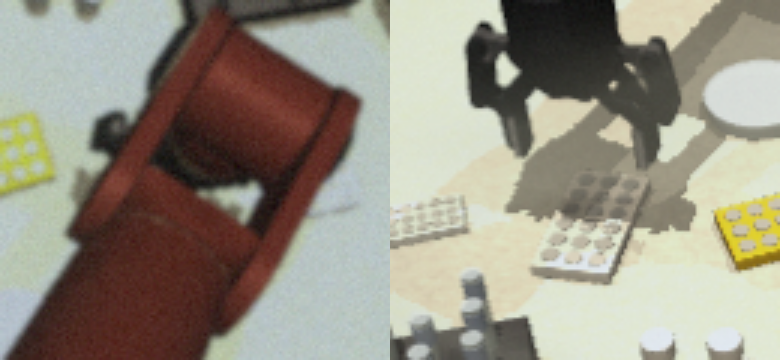

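The fingers straddle the carrier and are in line with it. I'll descend and grip at 25 N.

```bash
python3 -m handwheel '[1,0.02,-0.001,0.0015,0,0,0, 1,0.04,-0.001,0.0015,0,0,0, 1,0.05,-0.001,0.0015,0,0,0, 1,0.057,-0.001,0.0015,0,0,0, 1,0.057,-0.001,0.0015,0,0,0, 0.8,0.057,-0.001,0.0015,0,0,0, 0.6,0.057,-0.001,0.0015,0,0,0, 0.6,0.057,-0.001,0.0015,0,0,0, 0.6,0.057,-0.001,0.0015,0,0,0, 0.6,0.057,-0.001,0.0015,0,0,0]' 25; python3 go.py
python3 - <<'E'
from h import *
b,_=ctrl.get_image('scene')
cv2.imwrite('pics/g2.png',cv2.resize(cv2.convertScaleAbs(b[150:270,110:240],alpha=1.5),(650,600)))
E
```

```text
t: 3.12
tool_pos: [0.518, -0.2542, 0.0051]
tool_rot: [0.17, 1.562, -0.172]
contact_force: [-1.5, 0.6, 7.1]
opening: 0.0588
t 3.12 pos mm [ 518.  -254.2    5.1] yaw -12.47 F [-1.51  0.65  7.13] op mm 58.8
```

View pics/g2.png

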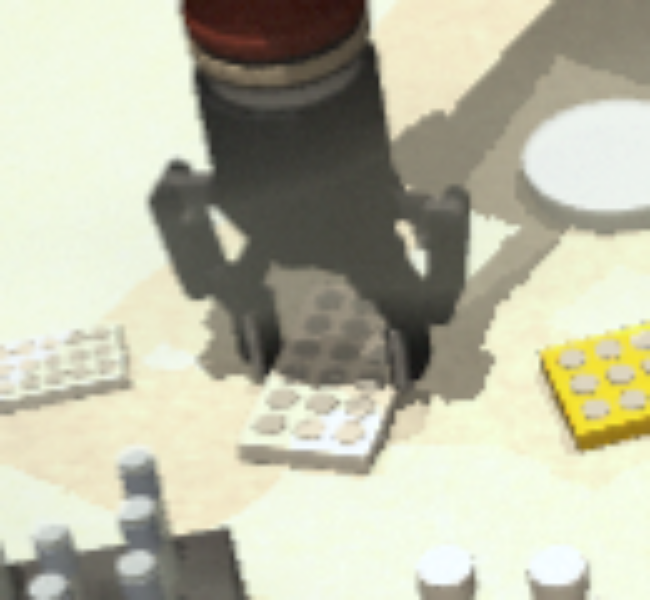

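The jaws are on the carrier's mid-sides with an opening of 59 mm. I'll lift.

```bash
python3 -m handwheel '[0.5,-0.01,0,0,0,0,0, 0.5,-0.03,0,0,0,0,0, 0.5,-0.06,0,0,0,0,0, 0.5,-0.08,0,0,0,0,0, 0.5,-0.08,0,0,0,0,0, 0.5,-0.08,0,0,0,0,0]' 25; python3 go.py .5396 .0539 .085 -2
python3 - <<'E'
from h import *
b,_=ctrl.get_image('scene')
cv2.imwrite('pics/g3.png',cv2.resize(cv2.convertScaleAbs(b[120:270,80:270],alpha=1.5),(760,600)))
E
```

```text
t: 3.67
tool_pos: [0.5178, -0.2542, 0.085]
tool_rot: [0.17, 1.561, -0.172]
contact_force: [0.7, 0.3, -2.5]
opening: 0.0584
shift mm [ -0.5 305.5 -45.2] turn deg [-10.47   0.17   0.09]
t 3.67 pos mm [ 517.8 -254.2   85. ] yaw -12.47 F [ 0.68  0.34 -2.5 ] op mm 58.4
```

View pics/g3.png

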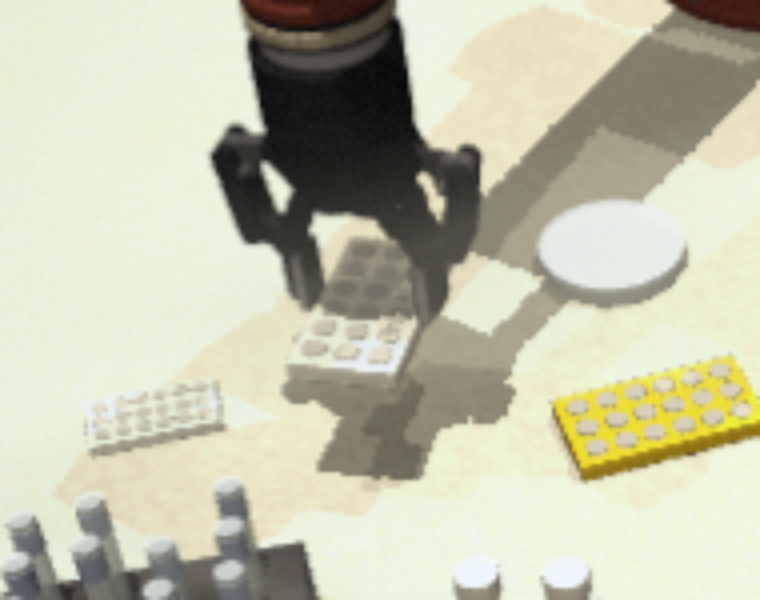

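The carrier is lifted, hanging level, and reads about 2.2 N. I'll move it over the bed.

```bash
python3 -m handwheel '[0.5,0,0.0255,-0.0038,-0.9,0,0, 0.5,0,0.051,-0.0075,-1.75,0,0, 0.5,0,0.0765,-0.0113,-2.6,0,0, 0.5,0,0.102,-0.015,-3.5,0,0, 0.5,0,0.1275,-0.019,-4.4,0,0, 0.5,0,0.153,-0.0226,-5.2,0,0, 0.5,0,0.1785,-0.0264,-6.1,0,0, 0.5,0,0.204,-0.030,-7,0,0, 0.5,0,0.2295,-0.034,-7.9,0,0, 0.5,0,0.255,-0.0377,-8.7,0,0, 0.5,0,0.2805,-0.0415,-9.6,0,0, 0.5,0,0.3055,-0.0452,-10.5,0,0]'; python3 go.py .5396 .0539 .035 -2;  python3 - <<'E'
from h import *
b,d=ctrl.get_image('scene'); a,e=ctrl.get_image('top')
cv2.imwrite('pics/g4.png',np.hstack([cv2.resize(cv2.convertScaleAbs(b[120:300,260:410],alpha=1.5),(400,480)),cv2.resize(cv2.convertScaleAbs(a[130:280,200:325],alpha=1.7),(400,480))]))
E
```

```text
t: 4.72
tool_pos: [0.5368, 0.0558, 0.0807]
tool_rot: [0.026, 1.575, -0.026]
contact_force: [0.2, -0.4, -1.7]
opening: 0.0586
shift mm [45.7 -1.8  3.1] turn deg [ 0.08 -0.25 -0.  ]
t 4.72 pos mm [536.8  55.8  80.7] yaw -1.92 F [ 0.2  -0.44 -1.73] op mm 58.6
```

View pics/g4.png

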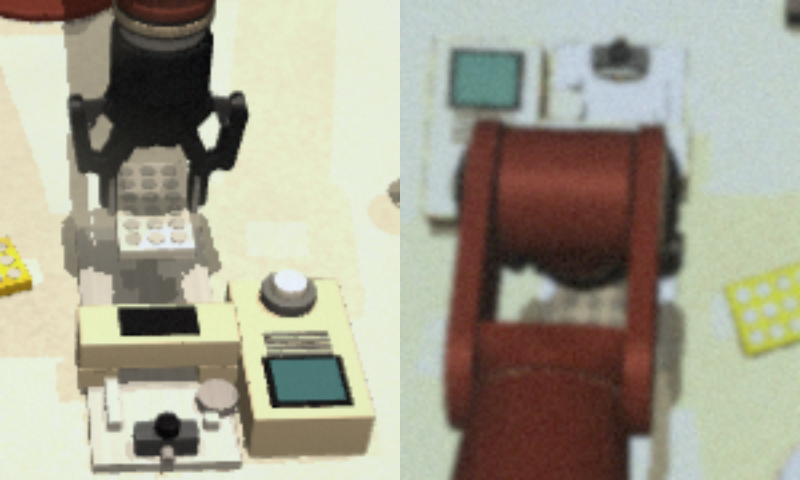

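```bash
python3 go.py .5396 .0539 .035 -2; cat > carr.py <<'E'
import sys
from h import *
lo,hi=float(sys.argv[1]),float(sys.argv[2])
for n in ('scene','top'):
    b,d=ctrl.get_image(n)
    v,u=np.mgrid[0:420,0:560]; P=pts(n,np.c_[u.ravel(),v.ravel()],d.ravel()).reshape(420,560,3)
    yaw=np.radians(-2); c,s=np.cos(yaw),np.sin(yaw); dx,dy=P[...,0]-.6395,P[...,1]-.0504
    A=(dx*c+dy*s)*1e3; B=(-dx*s+dy*c)*1e3
    g=b.astype(int); white=(b.min(2)>90)&(b.max(2).astype(int)-b.min(2)<45)
    m=white&(P[...,2]>lo)&(P[...,2]<hi)&(abs(B)<50)&(A<-5)&(A>-200)
    m=cv2.morphologyEx(m.astype(np.uint8),cv2.MORPH_OPEN,np.ones((3,3)))>0
    if m.sum()<50: print(n,'few',m.sum()); continue
    w=np.c_[A[m],B[m]].astype(np.float32); print(n,m.sum(),'A',np.percentile(w[:,0],[1,99]).round(1),'B',np.percentile(w[:,1],[1,99]).round(1),'z',np.median(P[...,2][m]).round(4),cv2.minAreaRect(w))
    for a in np.arange(w[:,0].min(),w[:,0].max(),10):
        k=(w[:,0]>=a)&(w[:,0]<a+10)
        if k.sum()>8: print('   A%.0f: B %.1f..%.1f'%(a+5,w[k,1].min(),w[k,1].max()))
E
python3 carr.py .075 .1
```

```text
shift mm [45.8 -3.4  3.1] turn deg [ 0.26 -0.25 -0.06]
t 4.82 pos mm [536.9  57.4  80.8] yaw -1.74 F [-0.66 -1.12 -1.21] op mm 58.4
scene 385 A [-90.6 -46.1] B [-25.   33.2] z 0.0883 ((-69.47291564941406, 4.557313919067383), (59.91667556762695, 47.95138168334961), 88.73721313476562)
   A-89: B -25.1..32.7
   A-79: B -23.7..34.1
   A-69: B -24.3..33.4
   A-59: B -25.0..34.3
   A-49: B -25.6..33.2
top few 0
```

```bash
python3 -m handwheel '[0.5,0.015,-0.002,0.002,0.2,0,0, 0.5,0.03,-0.0035,0.003,0.2,0,0, 0.5,0.045,-0.0035,0.003,0.2,0,0, 0.5,0.045,-0.0035,0.003,0.2,0,0, 0.5,0.045,-0.0035,0.003,0.2,0,0, 0.5,0.045,-0.0035,0.003,0.2,0,0]'; python3 go.py .5396 .0539 .018 -2; python3 carr.py .035 .07
```

```text
t: 5.42
tool_pos: [0.5417, 0.0502, 0.0385]
tool_rot: [0.03, 1.571, -0.031]
contact_force: [0.7, -0.2, -0.4]
opening: 0.0589
shift mm [20.5  3.6 -2.2] turn deg [-0.22 -0.    0.01]
t 5.42 pos mm [541.7  50.2  38.5] yaw -2.22 F [ 0.69 -0.18 -0.44] op mm 58.9
scene 471 A [-146.8   -6.8] B [-43.3  47.6] z 0.0464 ((-72.025390625, 14.179187774658203), (94.1065444946289, 148.0071258544922), 78.2853012084961)
   A-88: B -30.4..25.0
   A-78: B -31.1..26.0
   A-68: B -31.6..26.6
   A-58: B -32.0..26.4
   A-48: B -32.8..25.1
   A-38: B -18.2..22.3
   A-18: B -45.6..47.8
   A-8: B -45.8..49.4
top few 0
```

```bash
for i in 1 2; do python3 -m handwheel '[0.5,0,0,0,0,0,0, 0.5,0,0,0,0,0,0]' | grep pos; python3 go.py .5396 .0539 .018 -2;done
```

```text
tool_pos: [0.5422, 0.0508, 0.0392]
shift mm [21.2  3.  -2.8] turn deg [-0.17  0.09  0.  ]
t 5.68 pos mm [542.2  50.8  39.2] yaw -2.17 F [-0.2   0.03 -0.65] op mm 58.6
tool_pos: [0.5418, 0.0509, 0.0387]
shift mm [20.7  2.9 -2.3] turn deg [-0.16  0.03  0.  ]
t 5.85 pos mm [541.8  50.9  38.7] yaw -2.16 F [ 0.63 -0.22 -0.57] op mm 58.7
```

```bash
python3 -m handwheel '[0.5,0.007,0.003,-0.002,-0.2,0,0, 0.5,0.014,0.003,-0.002,-0.2,0,0, 0.5,0.0185,0.003,-0.002,-0.2,0,0, 0.5,0.0205,0.003,-0.002,-0.2,0,0, 0.5,0.0205,0.003,-0.002,-0.2,0,0, 0.5,0.0205,0.003,-0.002,-0.2,0,0, 0.5,0.0205,0.003,-0.002,-0.2,0,0]'; python3 go.py .5396 .0539 .015 -2; python3 carr.py .02 .038
```

```text
t: 6.43
tool_pos: [0.5399, 0.0539, 0.0179]
tool_rot: [0.027, 1.57, -0.027]
contact_force: [0.3, 0.2, -0.7]
opening: 0.059
shift mm [ 2.9 -0.  -0.3] turn deg [0.03 0.02 0.  ]
t 6.43 pos mm [539.9  53.9  17.9] yaw -1.97 F [ 0.34  0.18 -0.65] op mm 59.0
scene 295 A [-134.9  -51.5] B [-28.4  29.8] z 0.0257 ((-93.02147674560547, 3.435453414916992), (59.96540451049805, 87.77594757080078), 83.31828308105469)
   A-133: B -11.0..-5.7
   A-83: B -28.0..30.3
   A-73: B -28.4..30.8
   A-63: B -29.0..30.4
   A-53: B -27.5..29.1
top few 0
```

```bash
python3 -m handwheel '[0.5,0.001,0,0,0,0,0, 0.5,0.002,0,0,0,0,0, 0.5,0.0025,0,0,0,0,0, 0.5,0.0025,0,0,0,0,0]'; python3 go.py
```

```text
t: 6.87
tool_pos: [0.5397, 0.054, 0.0152]
tool_rot: [0.027, 1.571, -0.027]
contact_force: [0.1, -0.2, -1.6]
opening: 0.059
t 6.87 pos mm [539.7  54.   15.2] yaw -1.96 F [ 0.12 -0.18 -1.56] op mm 59.0
```

```bash
python3 -m handwheel '[0.5,0.001,0,0,0,0,0, 0.75,0.001,0,0,0,0,0, 0.9,0.001,0,0,0,0,0, 1,0.001,0,0,0,0,0, 1,0.001,0,0,0,0,0, 1,-0.02,0,0,0,0,0, 1,-0.05,0,0,0,0,0, 1,-0.07,0,-0.04,0,0,0, 1,-0.07,0,-0.08,0,0,0, 0.2,-0.07,0,-0.08,0,0,0, 0.2,-0.07,0,-0.08,0,0,0, 0.2,-0.07,0,-0.08,0,0,0]'; python3 go.py .455 .0568 .03 -2; python3 carr.py .02 .029; python3 - <<'E'
from h import *
b,d=ctrl.get_image('scene'); a,e=ctrl.get_image('top')
cv2.imwrite('pics/g5.png',np.hstack([cv2.resize(cv2.convertScaleAbs(b[120:300,260:410],alpha=1.5),(400,480)),cv2.resize(cv2.convertScaleAbs(a[130:280,200:325],alpha=1.7),(400,480))]))
E
```

```text
t: 7.87
tool_pos: [0.4601, 0.0567, 0.0856]
tool_rot: [0.027, 1.569, -0.027]
contact_force: [1.0, -0.2, 0.2]
opening: 0.0519
shift mm [55.5 -0.1 -5.2] turn deg [0.04 0.08 0.  ]
t 7.87 pos mm [460.1  56.7  85.6] yaw -1.96 F [ 0.98 -0.18  0.19] op mm 51.9
scene 745 A [-152.6  -54.2] B [-28.3  29.6] z 0.0229 ((-103.67889404296875, 0.9659385681152344), (103.81461334228516, 59.481788635253906), 0.04944174736738205)
   A-151: B -28.1..28.2
   A-141: B -28.7..27.0
   A-131: B -26.8..30.6
   A-121: B -27.7..29.7
   A-111: B -28.2..28.5
   A-101: B -28.8..30.1
   A-91: B -27.2..30.7
   A-81: B -27.7..29.8
   A-71: B -28.7..29.1
   A-61: B -28.7..28.1
   A-51: B -27.3..22.3
top 226 A [-79.5 -48.3] B [-28.6  29.1] z 0.0231 ((-64.20133209228516, 0.37558746337890625), (30.505687713623047, 57.839256286621094), 3.1010358333587646)
   A-75: B -28.9..26.1
   A-65: B -28.6..26.7
   A-55: B -28.3..29.9
   A-45: B -27.6..27.3
```

View pics/g5.png

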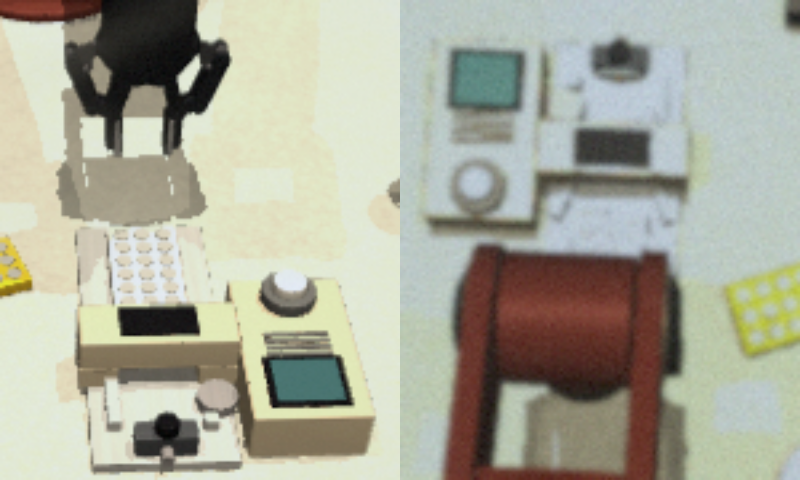

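The carrier lies straight on the bed, spanning about -155 to -47 mm in reader x and centred within 1 mm. The bridge and roller are clear. I'll lower the pusher behind it.

```bash
python3 -m handwheel '[0.2,0.025,0,-0.006,0,0,0, 0.2,0.045,0,-0.006,0,0,0, 0.2,0.06,0,-0.006,0,0,0, 0.2,0.067,0,-0.006,0,0,0, 0.2,0.067,0,-0.006,0,0,0, 0.2,0.067,0,-0.006,0,0,0, 0.2,0.067,0,-0.006,0,0,0]'; python3 go.py .4600 .0564 .015 -2
```

```text
t: 8.65
tool_pos: [0.4551, 0.0568, 0.0194]
tool_rot: [0.027, 1.569, -0.027]
contact_force: [0.1, 0.2, 0.2]
opening: 0.0171
shift mm [ 4.4 -0.3  4.9] turn deg [0.03 0.11 0.  ]
t 8.65 pos mm [455.1  56.8  19.4] yaw -1.97 F [0.06 0.19 0.25] op mm 17.1
```

```bash
python3 -m handwheel '[0.2,0.0045,0,0,0,0,0, 0.2,0.0045,0,0.006,0,0,0, 0.2,0.0045,0,0.012,0,0,0, 0.2,0.0045,0,0.016,0,0,0, 0.2,0.0045,0,0.020,0,0,0, 0.2,0.0045,0,0.024,0,0,0, 0.2,0.0045,0,0.028,0,0,0, 0.2,0.0045,0,0.032,0,0,0, 0.2,0.0045,0,0.036,0,0,0, 0.2,0.0045,0,0.04,0,0,0]'; python3 go.py; python3 carr.py .02 .029; python3 - <<'E'
from h import *
b,d=ctrl.get_image('scene')
cv2.imwrite('pics/g6.png',cv2.resize(cv2.convertScaleAbs(b[150:300,260:410],alpha=1.5),(600,600)))
E
```

```text
t: 9.48
tool_pos: [0.494, 0.0555, 0.0138]
tool_rot: [0.027, 1.571, -0.027]
contact_force: [-0.7, -0.2, 0.9]
opening: 0.0167
t 9.48 pos mm [494.   55.5  13.8] yaw -1.96 F [-0.67 -0.23  0.87] op mm 16.7
scene 578 A [-130.9  -54.9] B [-28.1  30. ] z 0.0231 ((-93.56523132324219, 0.9993190765380859), (59.72360610961914, 80.96760559082031), 89.81377410888672)
   A-129: B -27.2..28.3
   A-119: B -27.9..29.2
   A-109: B -28.4..30.9
   A-99: B -28.8..29.9
   A-89: B -27.4..28.6
   A-79: B -28.1..29.6
   A-69: B -28.9..30.8
   A-59: B -29.0..30.1
top 139 A [-53.5 -27.4] B [-27.5  29.7] z 0.0237 ((-41.90822982788086, 1.4651527404785156), (22.132755279541016, 59.54592514038086), 9.16947078704834)
   A-49: B -27.6..30.0
   A-39: B -27.3..22.1
   A-29: B -26.9..-3.2
```

View pics/g6.png

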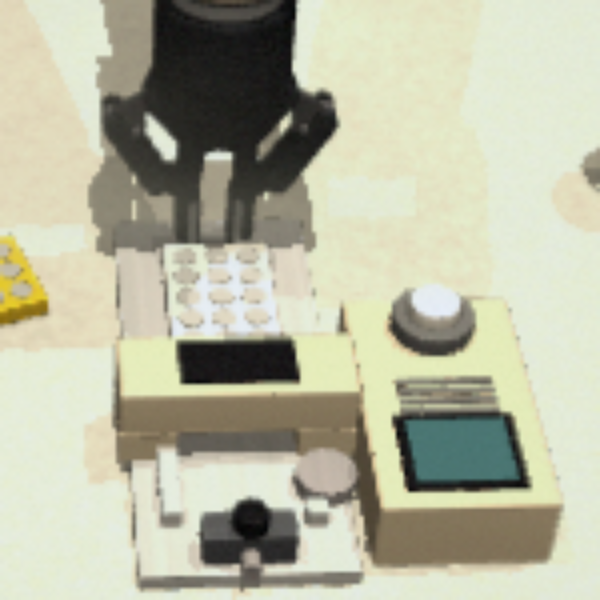

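The carrier has advanced straight, with its rear edge at about -131. I'll continue toward the roller.

```bash
python3 -m handwheel '[0.2,-0.0005,0,0.004,0,0,0, 0.2,-0.001,0,0.008,0,0,0, 0.2,-0.001,0,0.012,0,0,0, 0.2,-0.001,0,0.016,0,0,0, 0.2,-0.001,0,0.02,0,0,0, 0.2,-0.001,0,0.024,0,0,0, 0.2,-0.001,0,0.028,0,0,0, 0.2,-0.001,0,0.032,0,0,0, 0.2,-0.001,0,0.036,0,0,0, 0.2,-0.001,0,0.040,0,0,0, 0.2,-0.001,0,0.044,0,0,0, 0.2,-0.001,0,0.044,0,0,0]'; python3 go.py; python3 - <<'E'
from h import *
b,d=ctrl.get_image('scene')
cv2.imwrite('pics/g7.png',cv2.resize(cv2.convertScaleAbs(b[170:300,280:410],alpha=1.5),(600,600)))
E
```

```text
t: 10.63
tool_pos: [0.5388, 0.0539, 0.0151]
tool_rot: [0.027, 1.569, -0.027]
contact_force: [-0.3, -1.4, 0.4]
opening: 0.0173
t 10.63 pos mm [538.8  53.9  15.1] yaw -1.97 F [-0.32 -1.43  0.37] op mm 17.3
```

View pics/g7.png

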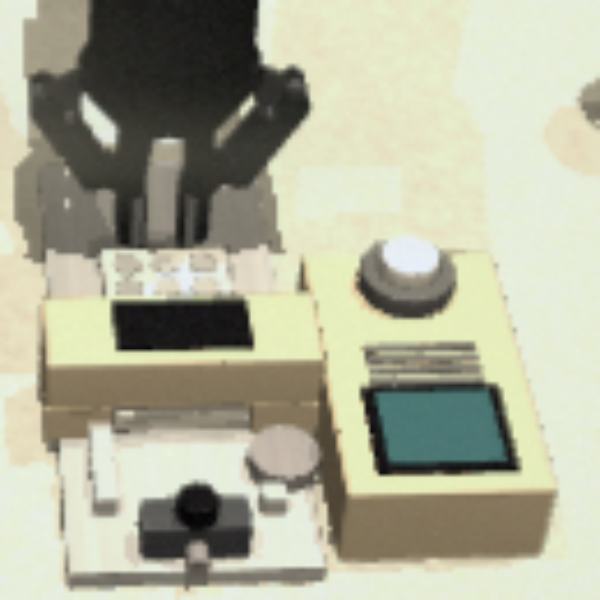

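The nose is just emerging behind the bridge, at about (180,420). From here I'll feel forward in small steps.

```bash
python3 -m handwheel '[0.2,0,0,0.001,0,0,0, 0.2,0,0,0.002,0,0,0, 0.2,0,0,0.003,0,0,0, 0.2,0,0,0.004,0,0,0]';  python3 -m handwheel '[0.2,0,0,0.001,0,0,0, 0.2,0,0,0.002,0,0,0, 0.2,0,0,0.003,0,0,0]'; python3 -m handwheel '[0.2,0,0,0.001,0,0,0, 0.2,0,0,0.002,0,0,0, 0.2,0,0,0.003,0,0,0]'; python3 -m handwheel '[0.2,0,0,0.001,0,0,0, 0.2,0,0,0.002,0,0,0]'; python3 -m handwheel '[0.2,0,0,0.001,0,0,0, 0.2,0,0,0.002,0,0,0]'
```

```text
t: 11.02
tool_pos: [0.5415, 0.0539, 0.0148]
tool_rot: [0.027, 1.571, -0.027]
contact_force: [-1.1, 0.1, 0.8]
opening: 0.0172
t: 11.27
tool_pos: [0.5447, 0.0538, 0.0148]
tool_rot: [0.027, 1.571, -0.027]
contact_force: [-0.3, 0.3, 0.7]
opening: 0.0171
t: 11.52
tool_pos: [0.5478, 0.0537, 0.0147]
tool_rot: [0.027, 1.571, -0.027]
contact_force: [-1.3, 0.4, 0.3]
opening: 0.017
t: 11.68
tool_pos: [0.5498, 0.0536, 0.0147]
tool_rot: [0.027, 1.571, -0.027]
contact_force: [-2.3, -0.1, 0.6]
opening: 0.0169
t: 11.85
tool_pos: [0.5518, 0.0536, 0.0148]
tool_rot: [0.027, 1.571, -0.027]
contact_force: [-0.8, 0.1, -0.8]
opening: 0.017
```

```bash
for i in 1; do python3 -m handwheel '[0.2,0,0,0.001,0,0,0, 0.2,0,0,0.002,0,0,0]'; python3 -m handwheel '[0.2,0,0,0.001,0,0,0, 0.2,0,0,0.002,0,0,0]';python3 -m handwheel '[0.2,0,0,0.001,0,0,0, 0.2,0,0,0.002,0,0,0]'; done | grep -E 'pos|force'
```

```text
tool_pos: [0.5531, 0.0535, 0.0147]
contact_force: [-4.4, -0.5, 4.3]
tool_pos: [0.5548, 0.0534, 0.0147]
contact_force: [-5.3, -0.6, 3.3]
tool_pos: [0.5576, 0.0533, 0.0148]
contact_force: [-3.6, -0.5, 0.5]
```

```bash
python3 - <<'E'
from h import *
b,d=ctrl.get_image('scene'); a,d=ctrl.get_image('top')
cv2.imwrite('pics/g8.png',np.hstack([cv2.resize(cv2.convertScaleAbs(b[215:300,300:385],alpha=1.5),(400,400),interpolation=2),cv2.resize(cv2.convertScaleAbs(a[135:215,230:310],alpha=1.7),(400,400),interpolation=2)]))
E
```

```text
(no output)
```

View pics/g8.png

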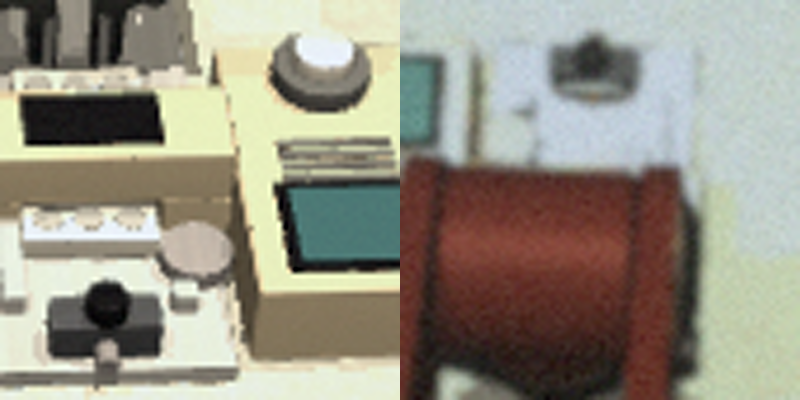

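The nose has passed under the bridge and is at the roller, which gave a peak of about 5 N and has now yielded. I'll keep feeling for the anvil in short steps.

```bash
(python3 -m handwheel '[0.2,0,0,0.001,0,0,0]'; python3 -m handwheel '[0.2,0,0,0.001,0,0,0]'; python3 -m handwheel '[0.2,0,0,0.0005,0,0,0, 0.2,0,0,0.001,0,0,0]') | grep -E 'pos|force'
```

```text
tool_pos: [0.5584, 0.0533, 0.0147]
contact_force: [-3.1, -0.4, 2.9]
tool_pos: [0.5596, 0.0533, 0.0147]
contact_force: [-2.6, 0.2, 1.1]
tool_pos: [0.5607, 0.0532, 0.0147]
contact_force: [-3.0, 0.3, 0.4]
```

```bash
(python3 -m handwheel '[0.2,0,0,0.001,0,0,0]'; python3 -m handwheel '[0.2,0,0,0.001,0,0,0]') | grep -E 'pos|force'
```

```text
tool_pos: [0.5616, 0.0532, 0.0147]
contact_force: [-2.9, -0.1, 1.6]
tool_pos: [0.5628, 0.0532, 0.0147]
contact_force: [-2.1, 0.4, 1.5]
```

```bash
(python3 -m handwheel '[0.2,0,0,0.001,0,0,0]'; python3 -m handwheel '[0.2,0,0,0.001,0,0,0]') | grep -E 'pos|force'; python3 - <<'E'
from h import *
b,d=ctrl.get_image('scene')
cv2.imwrite('pics/g9.png',cv2.resize(cv2.convertScaleAbs(b[225:300,290:365],alpha=1.5),(600,600),interpolation=2))
E
```

```text
tool_pos: [0.5638, 0.0531, 0.0147]
contact_force: [-2.4, -0.5, 0.7]
tool_pos: [0.5648, 0.0531, 0.0148]
contact_force: [-2.5, 0.5, -0.3]
```

View pics/g9.png

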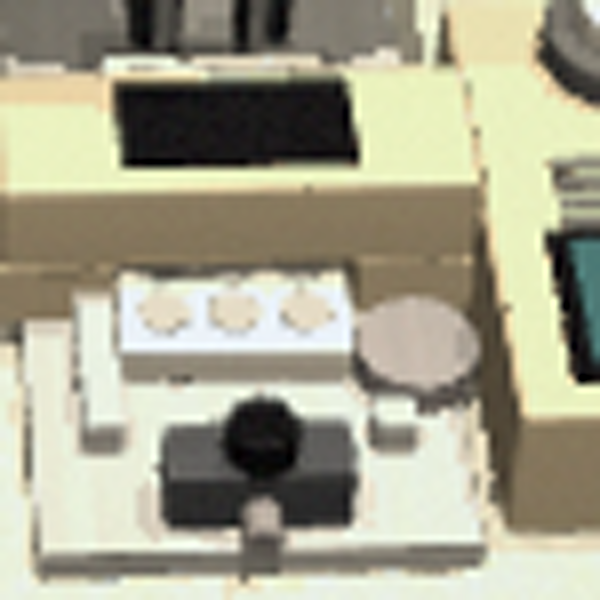

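```bash
python3 - <<'E'
from h import *
a=np.load('top0.npz')['im']
yaw=np.radians(-2); c,s=np.cos(yaw),np.sin(yaw)
for uv in((268,154.4),(268,152),(268,150)):
    w=ray('top',[uv],.018)[0]; dx,dy=w[0]-.6395,w[1]-.0504; print(uv,(dx*c+dy*s).round(4),(-dx*s+dy*c).round(4))
cv2.imwrite('pics/stop.png',cv2.resize(cv2.convertScaleAbs(a[132:182,240:300],alpha=1.7),(720,600),interpolation=2))
E
```

```text
(268, 154.4) 0.0673 -0.0007
(268, 152) 0.0739 -0.0003
(268, 150) 0.0794 -0.0001
```

View pics/stop.png

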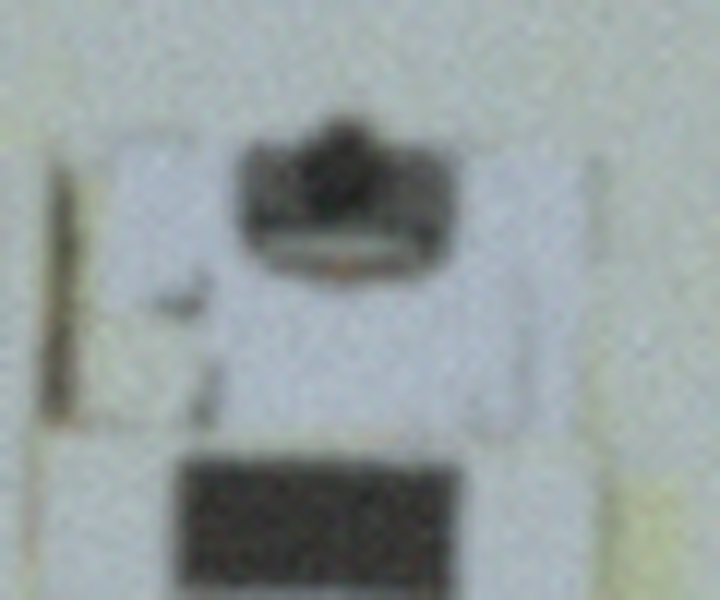

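In the first top view the anvil's face is around reader x = 69 mm (±4). The nose is at about 49 mm, so another 10 mm is safe.

```bash
(python3 -m handwheel '[0.2,0,0,0.001,0,0,0, 0.2,0,0,0.002,0,0,0, 0.2,0,0,0.003,0,0,0, 0.2,0,0,0.004,0,0,0, 0.2,0,0,0.005,0,0,0]'; python3 -m handwheel '[0.2,0,0,0.001,0,0,0, 0.2,0,0,0.002,0,0,0, 0.2,0,0,0.003,0,0,0]'; python3 -m handwheel '[0.2,0,0,0.001,0,0,0, 0.2,0,0,0.002,0,0,0]') | grep -E 'pos|force'; python3 go.py
```

```text
tool_pos: [0.5698, 0.0529, 0.0148]
contact_force: [-3.0, 1.5, 0.5]
tool_pos: [0.5728, 0.0528, 0.0148]
contact_force: [-2.3, -0.5, 0.0]
tool_pos: [0.5748, 0.0528, 0.0148]
contact_force: [-2.2, -0.1, 0.3]
t 14.00 pos mm [574.8  52.8  14.8] yaw -1.96 F [-2.22 -0.08  0.27] op mm 17.2
```

```bash
 python3 - <<'E'
from h import *
b,d=ctrl.get_image('scene');a,d=ctrl.get_image('top')
cv2.imwrite('pics/g10.png',np.hstack([cv2.resize(cv2.convertScaleAbs(b[225:300,290:365],alpha=1.5),(400,400),interpolation=2),cv2.resize(cv2.convertScaleAbs(a[132:182,245:295],alpha=1.7),(400,400),interpolation=2)]))
E
```

```text
(no output)
```

View pics/g10.png

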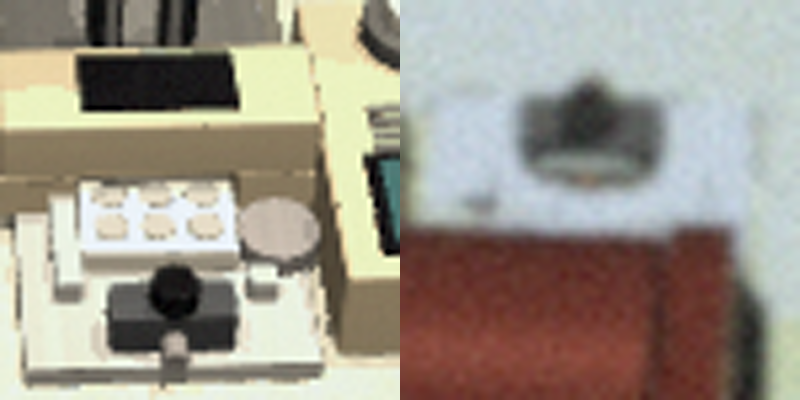

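```bash
(python3 -m handwheel '[0.2,0,0,0.001,0,0,0]';python3 -m handwheel '[0.2,0,0,0.001,0,0,0]';python3 -m handwheel '[0.2,0,0,0.001,0,0,0]') | grep -E 'pos|force'
```

```text
tool_pos: [0.5756, 0.0527, 0.0148]
contact_force: [-2.0, -0.1, 0.5]
tool_pos: [0.5767, 0.0527, 0.0148]
contact_force: [-0.9, -1.0, -0.2]
tool_pos: [0.5777, 0.0526, 0.0148]
contact_force: [-1.8, -0.1, -0.2]
```

```bash
(python3 -m handwheel '[0.2,0,0,0.0005,0,0,0]';python3 -m handwheel '[0.2,0,0,0.0005,0,0,0]';python3 -m handwheel '[0.2,0,0,0.0005,0,0,0]') | grep -E 'pos|force'
```

```text
tool_pos: [0.5784, 0.0526, 0.0148]
contact_force: [-1.9, -0.2, -1.5]
tool_pos: [0.5787, 0.0526, 0.0148]
contact_force: [-2.8, -0.7, 0.1]
tool_pos: [0.5792, 0.0526, 0.0148]
contact_force: [-1.7, 0.3, -0.0]
```

```bash
(python3 -m handwheel '[0.2,0,0,0.0005,0,0,0]';python3 -m handwheel '[0.2,0,0,0.0005,0,0,0]') | grep -E 'pos|force'
```

```text
tool_pos: [0.5797, 0.0526, 0.0148]
contact_force: [-2.0, -0.6, 0.2]
tool_pos: [0.5802, 0.0526, 0.0148]
contact_force: [-1.7, -0.5, -0.3]
```

```bash
(python3 -m handwheel '[0.2,0,0,0.0005,0,0,0]';python3 -m handwheel '[0.2,0,0,0.0005,0,0,0]';python3 -m handwheel '[0.2,0,0,0.0005,0,0,0]') | grep -E 'pos|force'
```

```text
tool_pos: [0.5807, 0.0526, 0.0148]
contact_force: [-2.2, -0.8, -0.5]
tool_pos: [0.5812, 0.0525, 0.0148]
contact_force: [-2.3, -0.7, -0.5]
tool_pos: [0.5817, 0.0525, 0.0148]
contact_force: [-2.0, -0.9, -0.6]
```

```bash
(python3 -m handwheel '[0.2,0,0,0.0005,0,0,0]';python3 -m handwheel '[0.2,0,0,0.0005,0,0,0]';python3 -m handwheel '[0.2,0,0,0.0005,0,0,0]') | grep -E 'pos|force'
```

```text
tool_pos: [0.5822, 0.0525, 0.0148]
contact_force: [-1.8, 0.0, 0.1]
tool_pos: [0.5827, 0.0525, 0.0148]
contact_force: [-1.6, -0.2, -0.3]
tool_pos: [0.5832, 0.0525, 0.0148]
contact_force: [-3.2, -0.6, -0.8]
```

```bash
(python3 -m handwheel '[0.2,0,0,0.0005,0,0,0]';python3 -m handwheel '[0.2,0,0,0.0005,0,0,0]') | grep -E 'pos|force'
```

```text
tool_pos: [0.5838, 0.0524, 0.0148]
contact_force: [-1.6, -0.7, 0.4]
tool_pos: [0.5842, 0.0524, 0.0148]
contact_force: [-0.9, -0.4, -0.6]
```

```bash
(python3 -m handwheel '[0.2,0,0,0.0005,0,0,0]';python3 -m handwheel '[0.2,0,0,0.0005,0,0,0]';python3 -m handwheel '[0.2,0,0,0.0005,0,0,0]') | grep -E 'pos|force'
```

```text
tool_pos: [0.5848, 0.0524, 0.0148]
contact_force: [-1.6, -1.1, -0.1]
tool_pos: [0.5852, 0.0524, 0.0148]
contact_force: [-1.6, 0.1, 0.5]
tool_pos: [0.5857, 0.0524, 0.0148]
contact_force: [-2.5, -1.0, -0.2]
```

```bash
(python3 -m handwheel '[0.2,0,0,0.0005,0,0,0]';python3 -m handwheel '[0.2,0,0,0.0005,0,0,0]') | grep -E 'pos|force'
```

```text
tool_pos: [0.5862, 0.0524, 0.0148]
contact_force: [-1.8, -0.1, -1.5]
tool_pos: [0.5867, 0.0523, 0.0148]
contact_force: [-1.5, 0.2, -0.1]
```

```bash
python3 -m handwheel '[0.2,0,0,0.0005,0,0,0]' | grep -E 'pos|force'; python3 - <<'E'
from h import *
b,d=ctrl.get_image('scene');a,d=ctrl.get_image('top')
cv2.imwrite('pics/g11.png',np.hstack([cv2.resize(cv2.convertScaleAbs(b[225:300,290:365],alpha=1.5),(400,400),interpolation=2),cv2.resize(cv2.convertScaleAbs(a[132:182,245:295],alpha=1.7),(400,400),interpolation=2)]))
E
```

```text
tool_pos: [0.5872, 0.0523, 0.0148]
contact_force: [-2.2, -0.9, 0.0]
```

View pics/g11.png

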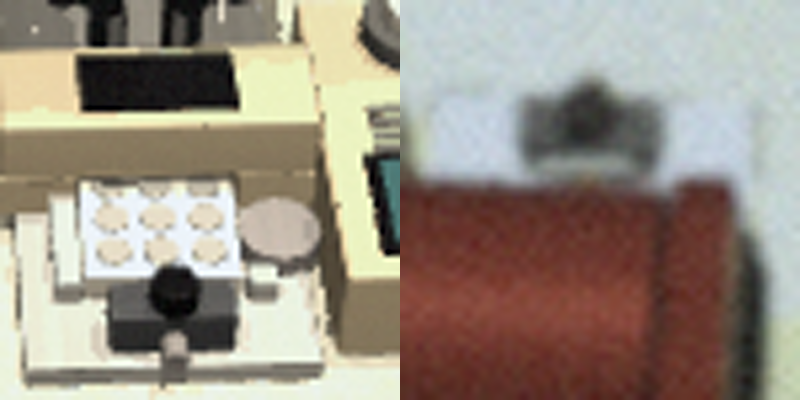

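The carrier's nose is nearly level with the stop block's rear edge, so contact is close. The push still reads about 2 N, so I'll continue in half-millimetre steps.

```bash
(python3 -m handwheel '[0.2,0,0,0.0005,0,0,0]';python3 -m handwheel '[0.2,0,0,0.0005,0,0,0]') | grep -E 'pos|force'
```

```text
tool_pos: [0.5875, 0.0523, 0.0148]
contact_force: [-3.4, -0.8, 0.7]
tool_pos: [0.5881, 0.0523, 0.0148]
contact_force: [-3.0, -0.1, 0.4]
```

```bash
(python3 -m handwheel '[0.2,0,0,0.0005,0,0,0]';python3 -m handwheel '[0.2,0,0,0.0005,0,0,0]') | grep -E 'pos|force'
```

```text
tool_pos: [0.5886, 0.0523, 0.0148]
contact_force: [-2.2, -0.4, -0.1]
tool_pos: [0.5892, 0.0523, 0.0148]
contact_force: [-1.9, -0.0, -0.8]
```

```bash
(python3 -m handwheel '[0.2,0,0,0.0005,0,0,0]';python3 -m handwheel '[0.2,0,0,0.0005,0,0,0]') | grep -E 'pos|force'
```

```text
tool_pos: [0.5897, 0.0522, 0.0148]
contact_force: [-2.7, -0.1, 0.5]
tool_pos: [0.5901, 0.0522, 0.0148]
contact_force: [-3.1, -1.5, 0.3]
```

```bash
(python3 -m handwheel '[0.2,0,0,0.0005,0,0,0]';python3 -m handwheel '[0.2,0,0,0.0005,0,0,0]') | grep -E 'pos|force'
```

```text
tool_pos: [0.5903, 0.0522, 0.0147]
contact_force: [-4.4, -1.2, 1.9]
tool_pos: [0.5905, 0.0521, 0.0147]
contact_force: [-5.8, -0.1, 2.3]
```

```bash
(python3 -m handwheel '[0.2,0,0,0.0005,0,0,0]') | grep -E 'pos|force'
```

```text
tool_pos: [0.5907, 0.0521, 0.0147]
contact_force: [-7.1, -1.2, 4.9]
```

Contact: the force rises steadily from about 2.3 N of friction to 7.1 N. The tool is also leaning down, with 4.9 N vertical. I'll ease it up slightly while pressing a little more.

```bash
(python3 -m handwheel '[0.2,-0.0006,0,0,0,0,0]'; python3 -m handwheel '[0.2,-0.0006,0,0,0,0,0]') | grep -E 'pos|force'
```

```text
tool_pos: [0.5907, 0.0521, 0.015]
contact_force: [-4.2, -1.4, -0.8]
tool_pos: [0.5908, 0.0521, 0.0154]
contact_force: [-4.3, -1.7, -1.1]
```

```bash
(python3 -m handwheel '[0.2,0,0,0.0005,0,0,0]'; python3 -m handwheel '[0.2,0,0,0,0,0,0]') | grep -E 'pos|force'
```

```text
tool_pos: [0.5911, 0.052, 0.0154]
contact_force: [-5.1, -2.3, -0.2]
tool_pos: [0.5912, 0.052, 0.0153]
contact_force: [-5.2, -1.7, -0.5]
```

```bash
(python3 -m handwheel '[0.2,-0.0002,0,0.0005,0,0,0]'; python3 -m handwheel '[0.2,0,0,0,0,0,0]') | grep -E 'pos|force'
```

```text
tool_pos: [0.5913, 0.052, 0.0153]
contact_force: [-6.3, -1.4, -0.5]
tool_pos: [0.5913, 0.052, 0.0153]
contact_force: [-6.2, -1.3, -0.5]
```

```bash
(python3 -m handwheel '[0.2,-0.0002,0,0.0005,0,0,0]'; python3 -m handwheel '[0.2,0,0,0,0,0,0]') | grep -E 'pos|force'
```

```text
tool_pos: [0.5915, 0.052, 0.0153]
contact_force: [-6.6, -2.1, -0.7]
tool_pos: [0.5915, 0.052, 0.0153]
contact_force: [-5.6, -1.4, -0.4]
```

```bash
(python3 -m handwheel '[0.2,-0.0001,0,0.0004,0,0,0]'; python3 -m handwheel '[0.2,0,0,0,0,0,0, 0.2,0,0,0,0,0,0]';python3 -m handwheel '[0.2,0,0,0,0,0,0, 0.2,0,0,0,0,0,0]') | grep -E 'pos|force'
```

```text
tool_pos: [0.5916, 0.052, 0.0153]
contact_force: [-6.7, -2.8, 0.0]
tool_pos: [0.5916, 0.052, 0.0152]
contact_force: [-7.1, -2.2, -0.1]
tool_pos: [0.5917, 0.0519, 0.0153]
contact_force: [-6.1, -1.0, -0.4]
```

```bash
(python3 -m handwheel '[0.2,-0.0001,0,0.0005,0,0,0]'; python3 -m handwheel '[0.2,0,0,0,0,0,0]'; python3 -m handwheel '[0.2,0,0,0,0,0,0]') | grep -E 'pos|force'
```

```text
tool_pos: [0.5918, 0.0519, 0.0153]
contact_force: [-8.1, -2.3, -0.6]
tool_pos: [0.5918, 0.0519, 0.0152]
contact_force: [-7.4, -1.3, -0.1]
tool_pos: [0.5918, 0.0519, 0.0152]
contact_force: [-6.7, -2.6, -0.8]
```

The total push is about 7.3 N. Less 2.1 N friction, that leaves roughly 5.2 N on the anvil, which fits 1.3 to 1.7 mm of rubber compression. I'll back straight off and lift.

```bash
python3 -m handwheel '[0.2,0,0,-0.001,0,0,0, 0.2,0,0,-0.003,0,0,0, 0.2,0,0,-0.01,0,0,0, 0.2,0,0,-0.025,0,0,0, 0.2,-0.02,0,-0.04,0,0,0, 0.2,-0.05,0,-0.05,0,0,0, 0.2,-0.08,0,-0.06,0,0,0, 0.2,-0.1,0,-0.08,0,0,0, 0,-0.12,0,-0.1,0,0,0, 0,-0.12,0,-0.12,0,0,0, 0,-0.12,0,-0.12,0,0,0, 0,-0.12,0,-0.12,0,0,0]'; python3 go.py .610 .1573 .10 -2; python3 - <<'E'
from h import *
b,d=ctrl.get_image('scene');a,d2=ctrl.get_image('top'); np.savez('s1.npz',b=b,d=d,a=a,d2=d2)
cv2.imwrite('pics/g12.png',np.hstack([cv2.resize(cv2.convertScaleAbs(b[200:300,280:380],alpha=1.5),(400,400),interpolation=2),cv2.resize(cv2.convertScaleAbs(a[132:207,205:280+25],alpha=1.7),(400,300),interpolation=2).repeat(1,0) if 0 else cv2.resize(cv2.convertScaleAbs(a[132:222,205:295],alpha=1.7),(400,400),interpolation=2)]))
E
```

```text
t: 19.12
tool_pos: [0.4748, 0.0564, 0.1375]
tool_rot: [0.027, 1.566, -0.027]
contact_force: [0.1, -0.7, -0.2]
opening: 0.0001
shift mm [ 38.1 105.4 131.5] turn deg [ 0.05  0.24 -0.02]
t 19.12 pos mm [474.8  56.4 137.5] yaw -1.95 F [ 0.08 -0.66 -0.24] op mm 0.1
```

View pics/g12.png

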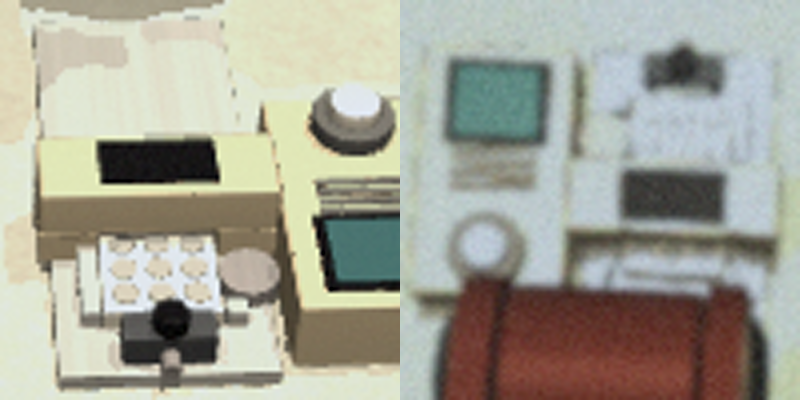

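The picture shows the carrier under the bridge with its nose on the anvil plate. That edge is at (165,305) in the left crop and (685,92) in the right crop, and the carrier stayed there after release. Next is the start key.

```bash
python3 -m handwheel '[0,0,0.03,0.037,0,0,0, 0,0.01,0.055,0.069,0,0,0, 0,0.02,0.08,0.1,0,0,0, 0,0.038,0.1054,0.1315,0,0.2,0, 0,0.038,0.1054,0.1315,0,0.2,0, 0,0.038,0.1054,0.1315,0,0.2,0, 0,0.038,0.1054,0.1315,0,0.2,0, 0,0.038,0.1054,0.1315,0,0.2,0]'; python3 go.py .610 .1573 .072 -2; python3 - <<'E'
from h import *
b,d=ctrl.get_image('scene')
print(proj('scene',[[.610,.1573,.066]]))
cv2.imwrite('pics/g13.png',cv2.resize(cv2.convertScaleAbs(b[190:300,290:400],alpha=1.5),(600,600),interpolation=2))
E
```

```text
t: 19.88
tool_pos: [0.609, 0.1564, 0.0989]
tool_rot: [0.027, 1.574, -0.027]
contact_force: [-0.7, -0.0, -0.2]
opening: -0.0001
shift mm [26.9  0.9  1. ] turn deg [ 0.   -0.18  0.01]
t 19.88 pos mm [609.  156.4  98.9] yaw -2.00 F [-0.71 -0.04 -0.24] op mm -0.1
[[367.92055266 224.18166405]]
```

View pics/g13.png

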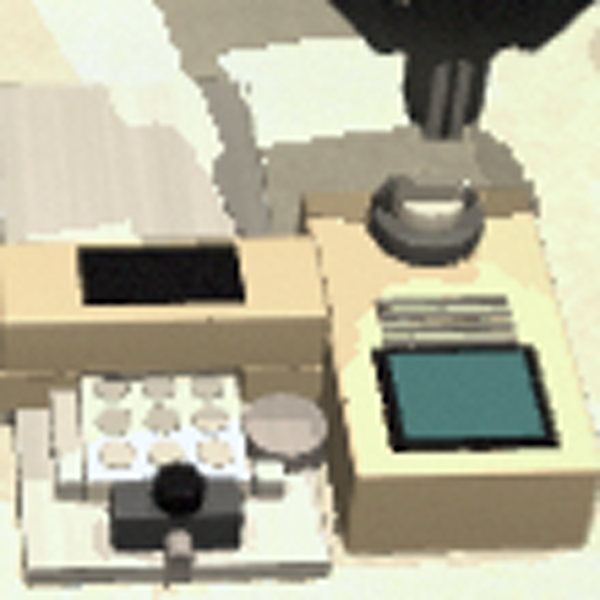

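```bash
python3 - <<'E'
from h import *
print(proj('scene',[[.609,.1564,.0989],[.609,.1564,.066],[.6098,.1573,.066]]))
E
python3 -m handwheel '[0,0.015,0.0009,0.001,0,0,0, 0,0.026,0.0009,0.001,0,0,0, 0,0.026,0.0009,0.001,0,0,0, 0,0.026,0.0009,0.001,0,0,0]'; python3 go.py
python3 - <<'E'
from h import *
b,d=ctrl.get_image('scene')
cv2.imwrite('pics/g14.png',cv2.resize(cv2.convertScaleAbs(b[190:260,330:400],alpha=1.5),(600,600),interpolation=2))
E
```

```text
[[369.21650353 211.96035154]
 [367.40099933 223.88085487]
 [367.901669   224.11755618]]
t: 20.27
tool_pos: [0.6086, 0.1574, 0.0709]
tool_rot: [0.027, 1.577, -0.028]
contact_force: [0.1, 1.1, 0.2]
opening: 0.0001
t 20.27 pos mm [608.6 157.4  70.9] yaw -1.99 F [0.06 1.14 0.18] op mm 0.1
```

View pics/g14.png

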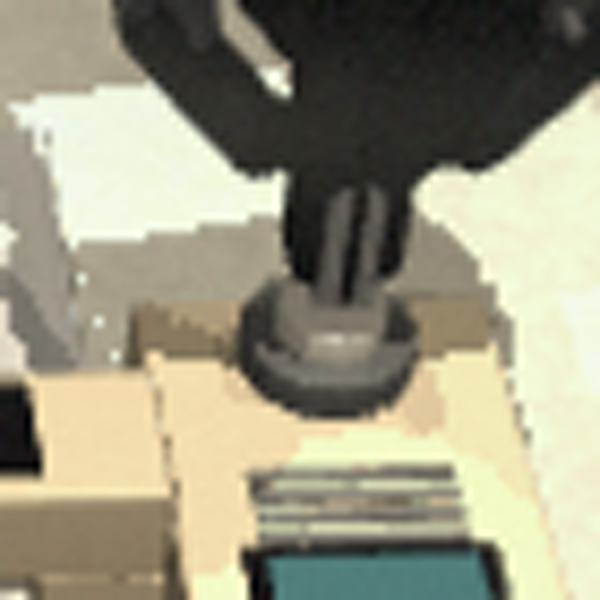

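The fingertip is just above the key, slightly behind its centre. I'll shift 3 mm forward and press in steps, watching the force.

```bash
(python3 -m handwheel '[0,0,-0.001,0.003,0,0,0, 0,0.003,-0.001,0.003,0,0,0, 0,0.005,-0.001,0.003,0,0,0]'; python3 -m handwheel '[0,0.002,0,0,0,0,0]'; python3 -m handwheel '[0,0.001,0,0,0,0,0]';python3 -m handwheel '[0,0.001,0,0,0,0,0]';python3 -m handwheel '[0,0.001,0,0,0,0,0]';python3 -m handwheel '[0,0,0,0,0,0,0]')|grep -E 'pos|force'
```

```text
tool_pos: [0.6137, 0.1568, 0.0681]
contact_force: [-0.1, -0.2, 0.0]
tool_pos: [0.6133, 0.1568, 0.0657]
contact_force: [0.6, -0.2, 0.8]
tool_pos: [0.6134, 0.1568, 0.0646]
contact_force: [0.5, -0.0, 2.0]
tool_pos: [0.6133, 0.1568, 0.0639]
contact_force: [-0.6, 0.1, 1.8]
tool_pos: [0.6134, 0.1568, 0.063]
contact_force: [-1.7, 0.7, 2.0]
tool_pos: [0.6134, 0.1568, 0.0629]
contact_force: [1.3, -0.2, 2.3]
```

```bash
(python3 -m handwheel '[0,0.001,0,0,0,0,0]';python3 -m handwheel '[0,0.001,0,0,0,0,0]';python3 -m handwheel '[0,0.001,0,0,0,0,0]';python3 -m handwheel '[0,0.001,0,0,0,0,0]')|grep -E 'pos|force'
```

```text
tool_pos: [0.6133, 0.1568, 0.0621]
contact_force: [-0.7, 0.4, 3.5]
tool_pos: [0.6133, 0.1568, 0.061]
contact_force: [-0.2, -0.2, 3.9]
tool_pos: [0.6134, 0.1568, 0.0609]
contact_force: [-3.8, -1.7, 12.2]
tool_pos: [0.6135, 0.1569, 0.0608]
contact_force: [-6.4, -1.5, 16.1]
```

The key bottomed at z = 0.0609 after about 5 mm of travel: the force climbed to 3.9 N, then jumped. I'll release, lift clear and check.

```bash
python3 -m handwheel '[0,0,0,0,0,0,0, 0,-0.003,0,0,0,0,0, 0,-0.01,0,0,0,0,0, 0,-0.04,0,0,0,0,0, 0,-0.08,0,0,0,0,0, 0,-0.11,0,-0.03,0,0,0, 0,-0.13,0,-0.07,0,0,0, 0,-0.14,0,-0.11,0,0,0, 0,-0.14,0,-0.15,0,0,0, 0,-0.14,0,-0.18,0,0,0, 0,-0.14,0,-0.18,0,0,0, 0,-0.14,0,-0.18,0,0,0]'; python3 go.py; python3 - <<'E'
from h import *
b,d=ctrl.get_image('scene');a,d2=ctrl.get_image('top')
for n,D in(('scene',d),('top',d2)):
    v,u=np.mgrid[0:420,0:560]; P=pts(n,np.c_[u.ravel(),v.ravel()],D.ravel()).reshape(420,560,3)
    H=P[...,2]; k=(H>.059)&(H<.07)&(abs(P[...,0]-.61)<.02)&(abs(P[...,1]-.157)<.02)
    print(n,'key z',np.median(H[k]),k.sum())
    yaw=np.radians(-2); c,s=np.cos(yaw),np.sin(yaw); dx,dy=P[...,0]-.6395,P[...,1]-.0504
    A=(dx*c+dy*s)*1e3; B=(-dx*s+dy*c)*1e3
    m=(H>.020)&(H<.028)&(A>25)&(A<72)&(abs(B)<30); print('  carrier behind bridge A',np.percentile(A[m],[1,99]).round(1),'B',np.percentile(B[m],[1,99]).round(1),'z',np.median(H[m]))
    m=(H>.018)&(H<.028)&(A>-80)&(A<-20)&(abs(B)<28); print('  rear part n',m.sum(),np.percentile(A[m],[1,99]).round(1) if m.sum() else '')
cv2.imwrite('pics/g15.png',cv2.resize(cv2.convertScaleAbs(b,alpha=1.4),(800,600)))
cv2.imwrite('pics/g16.png',cv2.resize(cv2.convertScaleAbs(a[132:222,205:295],alpha=1.7),(600,600),interpolation=2))
E
```

```text
t: 22.32
tool_pos: [0.4321, 0.1631, 0.1987]
tool_rot: [0.026, 1.574, -0.026]
contact_force: [-0.3, -0.3, 1.0]
opening: 0.0001
t 22.32 pos mm [432.1 163.1 198.7] yaw -1.91 F [-0.33 -0.35  1.03] op mm 0.1
scene key z 0.06491001931320901 113
  carrier behind bridge A [25.4 71.4] B [-29.5  28.5] z 0.02300807871383421
  rear part n 0 
top key z 0.06461932934292768 109
  carrier behind bridge A [29.7 71.6] B [-28.8  29.5] z 0.023588354687977417
  rear part n 149 [-40.9 -21.9]
```

View pics/g15.png

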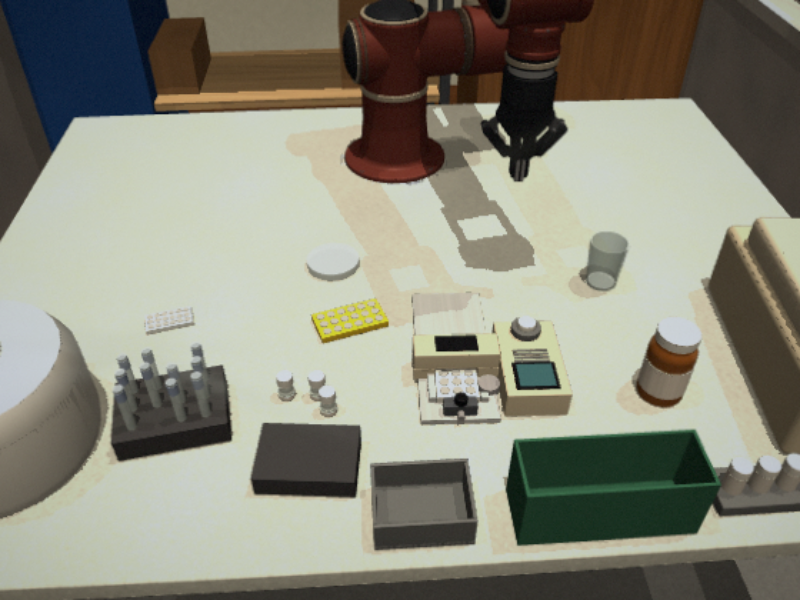

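View pics/g16.png

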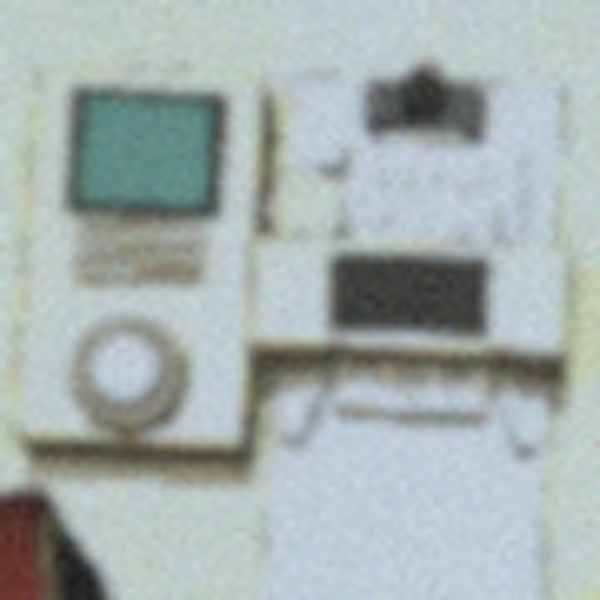

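The arm is clear. The carrier sits in the lane, reader x from about -40 to +71 mm, on the anvil. The key is back up at z = 0.065, and the bystanders look undisturbed. Handing in.

```bash
python3 -c "
from station import ctrl
print(ctrl.finish_job())"
```

```text
the job is handed in; nothing more can be done
None
```

I set the larger white carrier on the loading bed and pushed it under the bridge and past the roller until it seated on the anvil. Then I let go, pressed and released the start key, and handed the job in at about 22 s of robot time.

- **Push:** The roller showed as a false stop of about 5 N. After it, friction read about 2 N and stayed there until the anvil.
- **Seating:** The push at the anvil was about 7.3 N in all, so I put the force on the anvil at about 5 N. Compression of the rubber suggested 5 to 7 N. That figure is worked out from noisy readings (±0.7 N), not measured directly.
- **Release:** The carrier stayed put when I backed off. Its nose is at about 71 mm on the reader's lane axis and it is centred to within about 1 mm. I could not read the gauge pin, so "home" rests on the felt contact and the pictures.
- **Start key:** It went down about 5 mm. The force rose to 3.9 N, then jumped to 16 N at the bottom. The last pictures show it back up.
- **Bystanders:** In the last scene picture the tubes, vials, dish, beaker and jar look undisturbed. I checked that by eye, not by measuring.
- **Disagreements:** The two cameras differed by about 4 mm in x, so I used the mean. My first move was typed in millimetres instead of metres. It was capped to one short step in the right direction and did no harm.

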